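# Fetch a hold-down from the carver's drawer and lock it in the bench rail

## Robot

A 6-joint arm with a two-finger parallel gripper is mounted at the origin on the work surface. World frame = base frame: x ahead of the robot, y to its left, z up, the work surface at z = 0. Lengths are in mm, angles in rad, forces in N, time in s.
With the tool pointing down it reaches from about 275 to 750 mm from the base axis. Payload 10.2 kg.
Tool frame: the origin (TCP) lies at the very end of the fingers, on their centre line; the grasp point (between the pads) lies 19 mm behind it; z points along the fingers, y is the direction in which the jaws open and shut (so a half turn about z gives the same grasp; the last joint's range is limited). The gripper opens to 85 mm and grips with 20 to 120 N. Pads are 22 mm wide; open, the fingers measure 114 mm over their backs; the gripper's body (76 mm by 85 mm) begins 54 mm behind the grasp point. The pads swing forward as they close: fully open they stand 13 mm farther back than shut.
Start: joints at [0.897, 0.313, 1.498, -0, 1.331, -0.223], TCP at [228.748, 472.552, 192.094] pointing down, gripper open.
Joint ranges: [-2.94, 2.94], [-0.97, 2.17], [0.19, 2.56], [-1.23, 4.37], [0.02, 3.11], [-2.88, 2.88]. Speed limits (rad/s): [2.39, 2.39, 3.01, 3.14, 3.14, 3.14].

## Interface

Orientations are given as a unit quaternion [w, x, y, z].
In Python, from rig import readout, cams, finish_job gives the robot as it stands. The module is installed in compiled form; this text tells all that it offers.
- The arm moves only by the tool carry_out, never from a script. Its argument "steps" is one flat list of numbers, 7 for each row, row after row: the shift along the tool's x, y, z in cm, then the turn, a rotation vector about the tool's x, y, z in units of 5 degrees (1.0 is 5 degrees), then the opening, from -1 (shut) to 1 (fully open), so that 0 is half open. In form: [x, y, z, ax, ay, az, hand, x, y, z, ax, ay, az, hand, ...]. A call has 1 to 20 rows; each row shifts and turns the commanded pose from where the row before left it, along the tool's axes as they then stand; what a row does not reach is not made up. A row lasts 1/12 s, in which the tool goes at most 41.7 mm and 7.16 degrees, less where a joint would pass 70% of its speed; a pose out of reach is approached as far as the arm can. A call with a gripper value outside its range is refused whole. The fingers move at their own pace and stop on an object; "grip_force" is the grip in N (left out, the last holds). Time passes only in rows, so rows that do not move let the fingers close. It gives the time, the measured TCP pose, the force and the opening at its end, in the units of the state.
- readout.sense(): the state, without advancing time (a new reading comes with each control period).
- cams.capture(name): name is "side" or "top" or "wrist"; returns the picture (400x640x3 uint8, red, green, blue); there is no depth.
- cams.calibration(name): a dict with "fx", "fy", "cx", "cy" (pixels), "k1" (the pictures are not rectified: a ray, as slopes to the right and down, at radius r is drawn at 1 + k1 r^2 times it, then the intrinsics apply), "R" (3x3) and "t" (3): a world point X has camera coordinates R X + t; the wrist camera has in their place "T_tool_cam" (4x4, takes a point from camera to tool coordinates, whose origin is the TCP and whose axes are the flange's). Camera axes: x right, y down, z forward; pixel columns grow to the right and rows downward; lengths in mm; the calibration is good to about 2 mm. A picture is of the moment at which its call begins: read the wrist's pose just before it. calibration takes no time and is no camera call.
- finish_job(): hands the job in, once; it reports no verdict.
The state is a dict: "time_s": time; "joints": joint angles; "dq": joint speeds; "tau": joint torques, N m; "eef_pos": TCP position; "ee_rot": TCP orientation; "force": force on the tool from outside, world axes, zero at the start; "wrist_torque": the same for the moment, N m; "grip_width": opening from 0.0 (shut) to 1.0 (fully open).
Only numpy, scipy, OpenCV 4.12 (cv2) and the standard library are available. Lean on these libraries where they do the work, as an engineer would, in place of code of your own. Each camera call takes 0.05 s, during which the arm holds its last target.

## Task

Pull the drawer of the low wooden chest well open by its bar handle and take out the hold-down, the steel fitting with the flat wing-shaped head. Drop its foot into the slot of the aluminium rail on the bench, anywhere along it, until its round flange sits on the rail, then twist it a quarter turn so that the foot locks crosswise under the rail's lips, and let go. Leave the drawer open and the other two fittings in their pockets, and do not shove the two round blanks or the small wooden block on the bench.

Things in the scene. Friction and masses are not known exactly. Their poses are not given: they have to be found in the camera images.
- drawer (a joint): how far the chest's only drawer is open, in m: 0 shut (as it starts), 0.197 at its stop; it slides out along the chest's -x. It slides with a light drag (1 N plus 4 N per m/s) and stays where it is left.
- drawer_handle (a point): middle of the drawer's level steel bar handle: round bar 11 mm thick, 120 mm long along the chest's y, centre line 35 mm in front of the drawer front, 82 mm above the bench, 38 mm below the chest's top; 8 mm posts carry it 51 mm either side of the middle. Moves with the drawer; axes as the chest's.
- chest: fixed low wooden chest with one drawer, 280 (x) x 340 (y) x 120 (z) mm; origin centre of its underside; its front with the handle faces its own -x. The drawer's side walls reach 98 mm above the bench, its front board 108 mm.
- tray_middle (a point): mid-top of the dark wooden tray in the drawer, 90 (x) x 296 (y) x 26 mm thick, moving with it, 48 mm above the bench; axes as the chest's. Three oblong pockets, 36 (x) x 18 (y) mm, in a row at y = -80, 0 and 80 mm, through the tray, 70 mm behind the outer face of the drawer front. One steel fitting hangs upright by its flange in each.
- holddown: the hold-down, steel, about 160 g, upright in one of the three pockets (varies). Foot 30 (x) x 12 (y) x 8 mm high, round 11 mm stem up to 24 mm, round flange 34 mm across from 24 to 28 mm, flat upright wing head 36 (x) x 12 (y) mm from 28 to 64 mm, in line with the foot. Origin: centre of the foot's underside, z up, x along foot and wing. In its pocket x is within 0.15 rad of the chest's x.
- rail: fixed aluminium T-slot rail, 240 (x) x 50 (y) x 36 mm high, a dark end cap at each end level with its top. Origin: centre of underside, x along the slot. Slot 18 mm wide between lips 10 mm thick; cavity below 38 mm wide, 8 to 26 mm above the bench. With the hold-down's flange on the rail its origin is 12 mm above the rail's and the foot turns freely, 6 mm below the lips.
- dog_round: bystander fitting in another pocket: steel, same flange, round head 28 mm across and 30 mm high, round foot; origin centre of its foot's underside
- dog_square: bystander fitting in another pocket: steel, same flange, square head 24 x 24 x 24 mm, round foot; origin centre of its foot's underside
- blank_a: bystander: round flat wooden carving blank, 150 mm across, 22 mm thick, lying on the bench; origin centre of underside
- blank_b: bystander: smaller round wooden blank, 130 mm across, 20 mm thick, lying on the bench; origin centre of underside
- wedge_block: bystander: wooden block 70 x 50 x 35 mm on the bench; origin centre of underside

How it is judged:
By the outcome, as a careful person would: the job done as asked, in the order asked, and still so for the second after the job is handed in, with the robot touching nothing.
It also fails if it takes over 64 s, if anything falls off the work surface, if the arm or the gripper's body presses on something with over 40 N, if the wrist force passes 120 N, or if a joint passes its speed limit or range.

## Working session

There is one attempt and no reset: what is moved stays moved. The work goes in short steps, Python scripts to look and compute and a tool call to move; the robot and the scene stay as the last step left them, time stands still between calls to the robot, and variables do not carry over. Pictures are saved under pics/ and viewed, and the job is handed in when it is done.

Besides the shell and the picture viewer there is one more tool, called after "Call:" as a command line: name --argument value ..., lists and objects as JSON in quotes. carry_out: Moves the arm, as the interface text tells. Its arguments: {"type":"object","properties":{"steps":{"type":"array","items":{"type":"number"}},"grip_force":{"type":"number"}},"required":["steps"]}

```bash
mkdir -p pics; cat > h.py <<'E'
import numpy as np, cv2
from scipy.spatial.transform import Rotation as Ro
from rig import readout, cams, finish_job
def save(n,im,crop=None,s=1):
    if crop: x0,y0,x1,y1=crop; im=im[y0:y1,x0:x1]
    im=cv2.resize(im,None,fx=s,fy=s,interpolation=cv2.INTER_CUBIC)
    cv2.imwrite('pics/'+n,im[:,:,::-1])
def Rtool(st):
    q=st['ee_rot']; return Ro.from_quat([q[1],q[2],q[3],q[0]]).as_matrix()
def cam(name,st=None):
    c=cams.calibration(name)
    if name=='wrist':
        st=st or readout.sense(); T=np.eye(4);T[:3,:3]=Rtool(st);T[:3,3]=st['eef_pos']
        W=T@np.array(c['T_tool_cam']); R=W[:3,:3].T; t=-R@W[:3,3]
    else: R=np.array(c['R']);t=np.array(c['t'])
    return c,R,t
def ray(name,u,v,st=None):
    c,R,t=cam(name,st); d=np.array([(u-c['cx'])/c['fx'],(v-c['cy'])/c['fy']]); s=d.copy()
    for _ in range(30): s=d/(1+c['k1']*(s@s))
    return -R.T@t, R.T@np.array([s[0],s[1],1])
def onz(name,u,v,z,st=None):
    o,d=ray(name,u,v,st); return o+d*(z-o[2])/d[2]
def proj(name,X,st=None):
    c,R,t=cam(name,st); p=R@np.array(X,float)+t; s=p[:2]/p[2]; s=s*(1+c['k1']*(s@s))
    return s*[c['fx'],c['fy']]+[c['cx'],c['cy']]
E
python3 - <<'E'
from h import *
print(readout.sense())
for n in ['top','side','wrist']: save(n+'0.png',cams.capture(n)); c,R,t=cam(n); print(n,-R.T@t,R[2],c['fx'])
E
```

```text
{'time_s': 0.0, 'joints': array([ 8.96600163e-01,  3.13456014e-01,  1.49844106e+00,  6.88583746e-06,
        1.33100503e+00, -2.23411140e-01]), 'dq': array([ 0.00158329,  0.0003206 ,  0.00072293, -0.00109381,  0.00165791,
       -0.000317  ]), 'tau': array([ 6.50202346e-04, -4.12268043e+01, -2.59746981e+01, -7.67339839e-05,
        4.12889887e-03, -8.90307007e-06]), 'eef_pos': array([228.54441226, 472.30066331, 191.53053947]), 'ee_rot': array([-2.87088635e-04,  2.23489715e-01,  9.74706068e-01, -5.88431759e-04]), 'force': array([-0.67045035,  0.08718475,  0.23998994]), 'wrist_torque': array([-0.00707633,  0.01297179,  0.02468854]), 'grip_width': 0.9960831655859211}
top [ 490.12673487  -89.15307648 1256.01135591] [ 0.1014312  -0.00462711 -0.9948318 ] 373.98949193570076
side [  -5.07818399 -697.054278    848.595874  ] [ 0.55989938  0.51296424 -0.65067686] 391.5235979245291
wrist [164.43953175 504.62212679 373.91236118] [ 0.25606055 -0.12493872 -0.95855272] 289.47345126716937
```

View pics/top0.png

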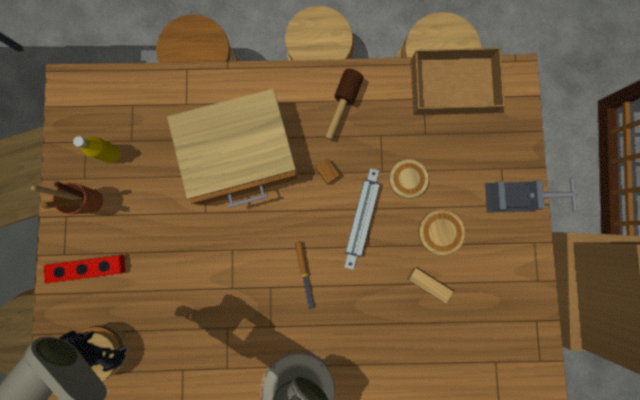

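View pics/side0.png

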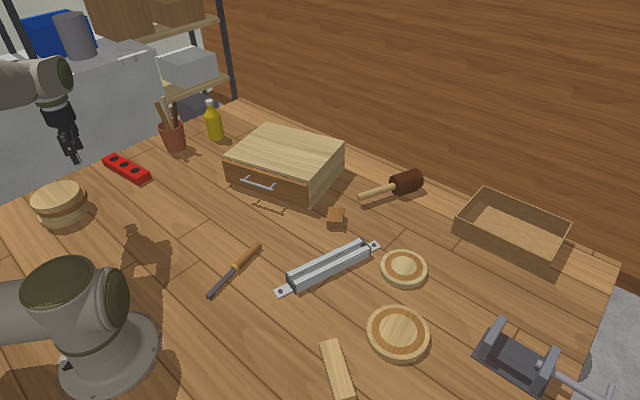

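View pics/wrist0.png

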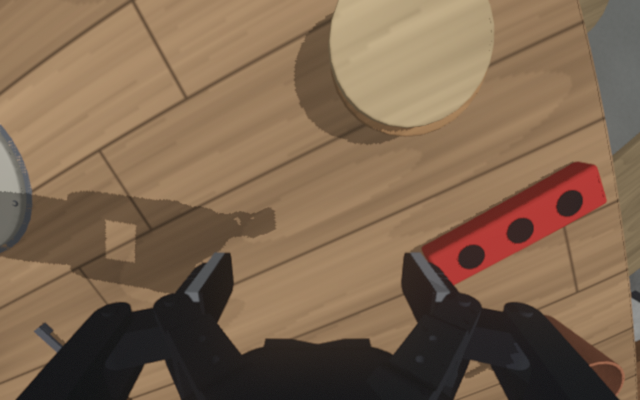

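```bash
python3 - <<'E'
from h import *
im=cv2.imread('pics/top0.png')[:,:,::-1]
save('t_chest.png',im,(155,80,315,220),5)
save('t_rail.png',im,(320,150,480,310),4)
im=cv2.imread('pics/side0.png')[:,:,::-1]
save('s_chest.png',im,(210,110,370,240),5)
save('s_rail.png',im,(265,220,395,310),6)
E
```

```text
(no output)
```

View pics/t_chest.png

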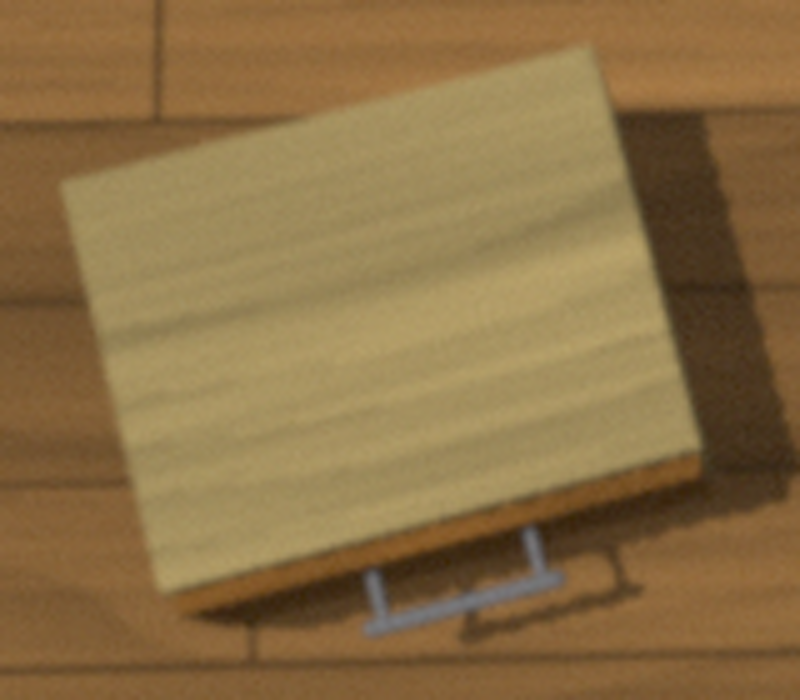

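View pics/t_rail.png

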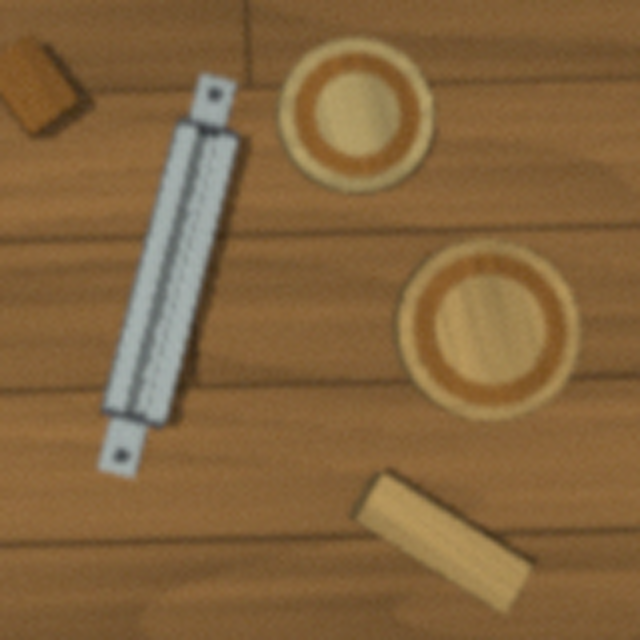

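View pics/s_chest.png

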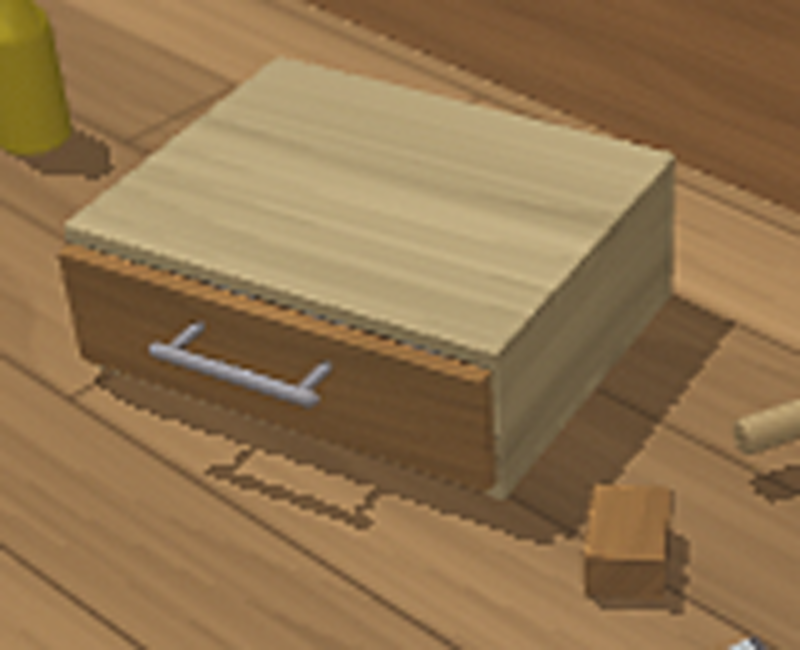

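View pics/s_rail.png

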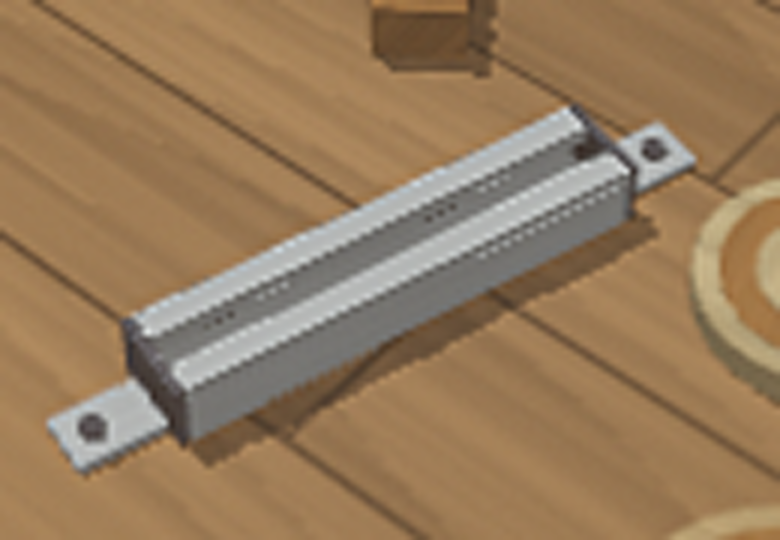

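```bash
python3 - <<'E'
from h import *
from scipy.optimize import least_squares
def fit(pts,obs,x0):
    def X(p): 
        c,s=np.cos(p[2]),np.sin(p[2]); return np.array([[p[0]+c*a-s*b,p[1]+s*a+c*b,z] for a,b,z in pts])
    def f(p,cams_=('top','side')):
        x=X(p); return np.concatenate([proj(n,x[i])-np.array(uv) for n,i,uv in obs if n in cams_])
    for cs in (('top','side'),('top',),('side',)):
        r=least_squares(f,x0,args=(cs,)); print(cs,r.x,np.abs(r.fun).max().round(2), np.round(r.fun,1) if len(cs)==2 else '')
T=lambda u,v,s,x,y:(u/s+x,v/s+y)
# chest: x toward back; yaw guess
tc=lambda u,v:T(u,v,5,155,80); sc=lambda u,v:T(u,v,5,210,110)
a=onz('top',*tc(160,593),120);b=onz('top',*tc(702,450),120);c=onz('top',*tc(590,42),120);d=onz('top',*tc(62,183),120)
print(np.array([a,b,c,d]).round(1), np.linalg.norm(a-b),np.linalg.norm(b-c),np.linalg.norm(c-d),np.linalg.norm(d-a))
m=(a+b+c+d)/4; bk=(c+d-a-b); yaw=np.arctan2(bk[1],bk[0]); print(m,yaw)
P=[(-140,170,120),(-140,-170,120),(140,-170,120),(140,170,120)]
fit(P,[('top',0,tc(160,593)),('top',1,tc(702,450)),('top',2,tc(590,42)),('top',3,tc(62,183)),('side',0,sc(65,228)),('side',1,sc(497,355)),('side',2,sc(673,155)),('side',3,sc(275,57))],[m[0],m[1],yaw])
fit([(0,60,82),(0,-60,82)],[('top',0,tc(368,630)),('top',1,tc(562,578)),('side',0,sc(153,349)),('side',1,sc(315,400))],[m[0],m[1]-150,yaw])
tr=lambda u,v:T(u,v,4,320,150); sr=lambda u,v:T(u,v,6,265,220)
q=[onz('top',*tr(*p),36) for p in [(180,122),(240,136),(167,425),(104,412)]]
print([np.linalg.norm(q[i]-q[i-1]).round(1) for i in range(4)])
m=sum(q)/4; dd=q[0]+q[1]-q[2]-q[3]; yaw=np.arctan2(dd[1],dd[0]);print(m,yaw)
fit([(120,25,36),(120,-25,36),(-120,-25,36),(-120,25,36)],[('top',0,tr(180,122)),('top',1,tr(240,136)),('top',2,tr(167,425)),('top',3,tr(104,412)),('side',0,sr(572,105)),('side',1,sr(632,165)),('side',2,sr(183,385)),('side',3,sr(125,320))],[m[0],m[1],yaw])
for p in [(38,88)]: print('wedge',onz('top',*tr(*p),35))
E
```

```text
[[608.6 320.2 120. ]
 [689.  -10.4 120. ]
 [949.6  55.4 120. ]
 [865.7 383.3 120. ]] 340.2056407237966 268.8253664750302 338.52090448246497 264.7847568727664
[778.23170119 187.13246756 120.        ] 0.24409192374094033
('top', 'side') [7.78499779e+02 1.86139478e+02 2.50339612e-01] 2.53 [ 1.3  2.5  1.   1.3 -0.3 -2.  -0.7 -2.  -2.   0.1 -1.1  0.5  1.2 -2.
  1.1 -1.7]
('top',) [7.78502339e+02 1.87154768e+02 2.44398990e-01] 2.34 
('side',) [7.76984426e+02 1.83316486e+02 2.61832045e-01] 1.95 
('top', 'side') [6.01019537e+02 1.41601710e+02 2.55593476e-01] 1.3 [ 1.3  0.  -0.5 -0.   0.5 -0.1 -1.1 -0.7]
('top',) [6.01010887e+02 1.42795523e+02 2.41481596e-01] 0.86 
('side',) [5.99961935e+02 1.38876700e+02 2.79686686e-01] 0.58 
[np.float64(244.8), np.float64(50.5), np.float64(243.2), np.float64(51.8)]
[ 539.84320448 -223.05747141   36.        ] -0.28650009816863237
('top', 'side') [ 5.39724161e+02 -2.23161011e+02 -2.89291284e-01] 1.06 [ 0.1  0.4 -0.2  0.9 -0.3 -0.2  0.5 -1.  -0.9 -0.  -0.5  0.5  0.3  0.7
  0.9 -1.1]
('top',) [ 5.39768220e+02 -2.23036030e+02 -2.84417171e-01] 0.95 
('side',) [ 5.39615843e+02 -2.23306023e+02 -2.94321539e-01] 1.17 
wedge [ 694.52895995 -116.96813677   35.        ]
```

Call:
carry_out --steps '[0,0,0,0,0,1.25,-0.4,0,0,0,0,0,1.25,-0.4,0,0,0,0,0,1.25,-0.4,0,0,0,0,0,1.25,-0.4,0,0,0,0,0,1.25,-0.4,0,0,0,0,0,1.25,-0.4,0,0,0,0,0,1.25,-0.4,0,0,0,0,0,1.25,-0.4,-3.4,2.3,0,0,0,0,-0.4,-3.4,2.3,0,0,0,0,-0.4,-3.4,2.3,0,0,0,0,-0.4,-3.4,2.3,0,0,0,0,-0.4,-3.4,2.3,0,0,0,0,-0.4,-3.4,2.3,0,0,0,0,-0.4,-3.4,2.3,0,0,0,0,-0.4,-3.4,2.3,0,0,0,0,-0.4,-3.4,2.3,0,0,0,0,-0.4,-3.4,2.3,0,0,0,0,-0.4,-3.4,2.3,0,0,0,0,-0.4,-3.4,2.3,0,0,0,0,-0.4]'

```text
time_s: 1.82
eef_pos: [597.4, 142.9, 191.9]
ee_rot: [-0.0, 0.615, 0.789, -0.0]
force: [0.5, 0.6, -0.6]
grip_width: 0.298
```

```bash
cat >> h.py <<'E'
def to(target,yaw=None,st=None):
    st=st or readout.sense(); R=Rtool(st); d=R.T@(np.array(target)-st['eef_pos'])/10
    y=np.degrees(np.arctan2(R[1,1],R[0,1])); tilt=np.degrees(np.arccos(-R[2,2]))
    print('t',round(st['time_s'],2),'pos',np.round(st['eef_pos'],1),'yaw_y',y.round(2),'tilt',tilt.round(2),'grip',round(st['grip_width'],3),'F',np.round(st['force'],1),'q6',round(st['joints'][5],2))
    print('tool delta cm',d.round(2), 'az units', None if yaw is None else round(((y-yaw+180)%360-180)/5,3))
E
python3 - <<'E'
from h import *
to([600,142,68],14.3)
st=readout.sense(); im=cams.capture('wrist'); save('w1.png',im)
for y in (60,-60):
    c,s=np.cos(.25),np.sin(.25); print(proj('wrist',[601-s*y,141.6+c*y,82],st))
E
```

```text
t 1.82 pos [597.4 142.9 191.9] yaw_y 14.16 tilt 0.03 grip 0.298 F [ 0.5  0.6 -0.6] q6 -0.2
tool delta cm [-0.15  0.24 12.39] az units -0.028
[318.90679212 133.48827061]
[319.05075666 245.33215764]
```

View pics/w1.png

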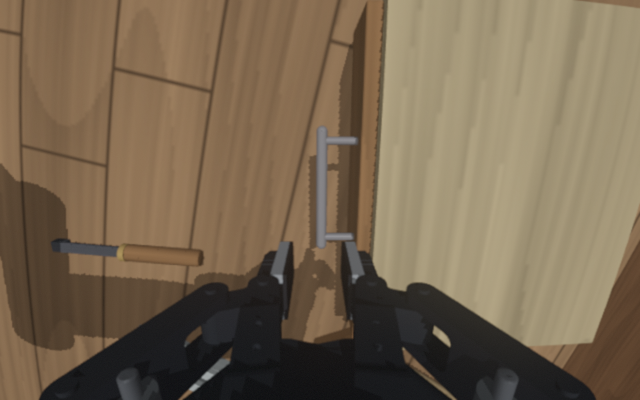

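```bash
python3 - <<'E'
from h import *
a=onz('wrist',322.5,127,82);b=onz('wrist',321.5,247,82); print(a,b,(a+b)/2,np.linalg.norm(a-b),np.degrees(np.arctan2(*(a-b)[1::-1])))
for y in (-15,15): print(proj('wrist',np.array(readout.sense()['eef_pos'])+Rtool(readout.sense())@[0,y,-5]))
E
```

```text
[592.60165657 201.00507293  82.        ] [622.8182758   76.79909288  82.        ] [607.70996619 138.9020829   82.        ] 127.82867267519853 103.67320332077352
[292.47192325 232.71357191]
[337.99168344 232.69985014]
```

Call:
carry_out --steps '[-0.2,0.25,2.5,0,0,0,-0.4,-0.1,0.25,3,0,0,0,-0.4,0,0,2.2,0,0,0,-0.4,0,0,0,0,0,0,-0.4]'

```text
time_s: 2.2
eef_pos: [599.3, 142.6, 110.0]
ee_rot: [-0.003, 0.615, 0.789, -0.003]
force: [-0.7, -0.3, -0.3]
grip_width: 0.298
```

```bash
python3 - <<'E'
from h import *
to([600,142,68],14.3)
st=readout.sense(); im=cams.capture('wrist'); save('w2.png',im,(220,80,420,280),4)
save('s2.png',cams.capture('side'),(210,60,370,240),4.5)
E
```

```text
t 2.2 pos [599.3 142.6 110. ] yaw_y 14.15 tilt 0.52 grip 0.298 F [-0.7 -0.3 -0.3] q6 -0.2
tool delta cm [-0.08  0.09  4.2 ] az units -0.03
```

View pics/w2.png

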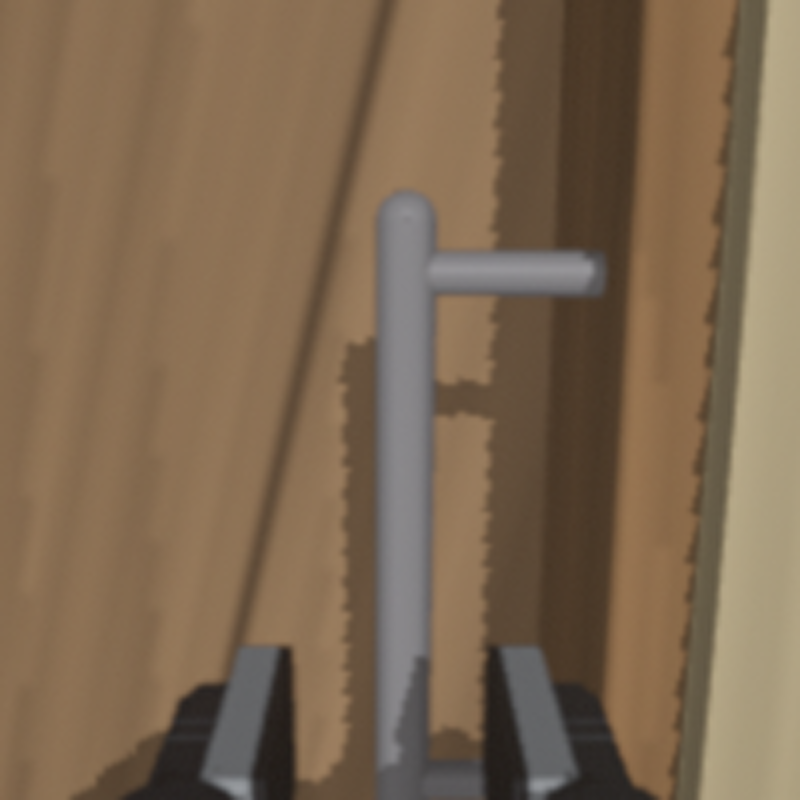

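View pics/s2.png

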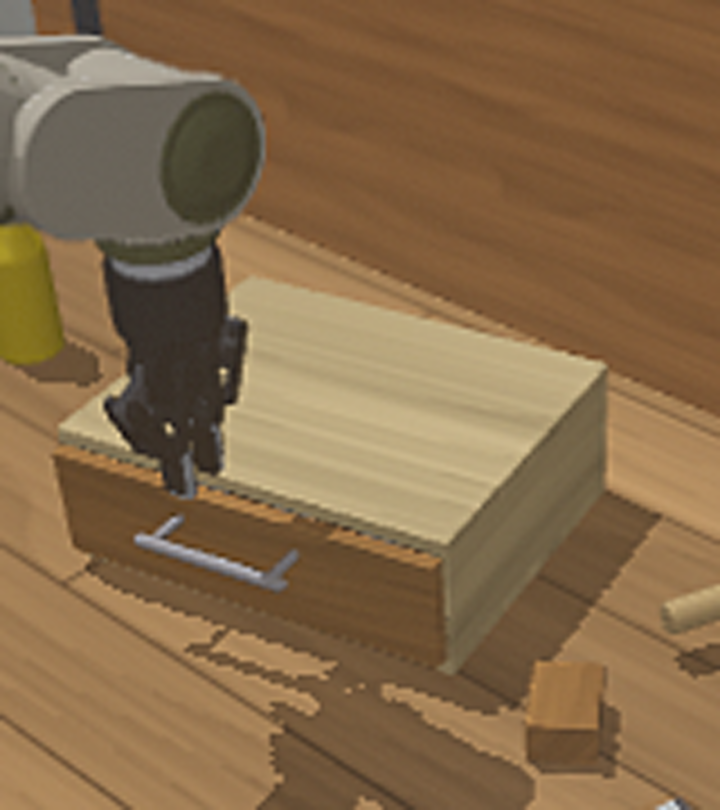

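```bash
python3 - <<'E'
from h import *
st=readout.sense(); to([600,142,68],14.3)
print(np.array(cams.calibration('wrist')['T_tool_cam']).round(3))
p=np.array(st['eef_pos']);R=Rtool(st)
for X in ([0,0,28],[60,0,28],[0,0,-5],[-30,0,28],[30,0,28]): print(X,(proj('wrist',p+R@X,st)-[220,80])*4)
o,d=ray('wrist',220+404/4,80+500/4,st); X=o+d*(82-o[2])/d[2]; print(X, R.T@(X-p))
E
```

```text
t 2.3 pos [601.8 142.9 115.4] yaw_y 14.17 tilt 0.04 grip 0.301 F [-0.4  0.4  0.6] q6 -0.2
tool delta cm [-0.05 -0.19  4.74] az units -0.025
[[  -0.      -0.959   -0.285   72.777]
 [   1.      -0.       0.       1.129]
 [  -0.      -0.285    0.959 -182.215]
 [   0.       0.       0.       1.   ]]
[0, 0, 28] [381.8629657  545.24789703]
[60, 0, 28] [381.27407737 225.69345708]
[0, 0, -5] [380.91367812 610.83666024]
[-30, 0, 28] [382.14073739 687.32955278]
[30, 0, 28] [381.57348017 391.53292752]
[604.08511188 151.17951799  82.        ] [ 7.44363856  4.29480537 33.3798102 ]
```

Call:
carry_out --steps '[-0.1,0.3,0,0,0,0,-0.4,0,0,1.7,0,0,0,-0.4,0,0,1.5,0,0,0,-0.4,0,0,1.5,0,0,0,-0.4,0,0,0,0,0,0,-0.4,0,0,0,0,0,0,-0.4]'

```text
time_s: 2.8
eef_pos: [605.6, 142.7, 69.4]
ee_rot: [0.001, 0.614, 0.789, 0.0]
force: [-0.0, -0.7, 0.6]
grip_width: 0.302
```

```bash
python3 - <<'E'
from h import *
to([600,142,68],14.3)
st=readout.sense(); im=cams.capture('wrist'); save('w3.png',im,(220,80,420,280),4)
E
```

```text
t 2.8 pos [605.6 142.7  69.4] yaw_y 14.18 tilt 0.08 grip 0.302 F [-0.  -0.7  0.6] q6 -0.2
tool delta cm [ 0.07 -0.56  0.14] az units -0.024
```

View pics/w3.png

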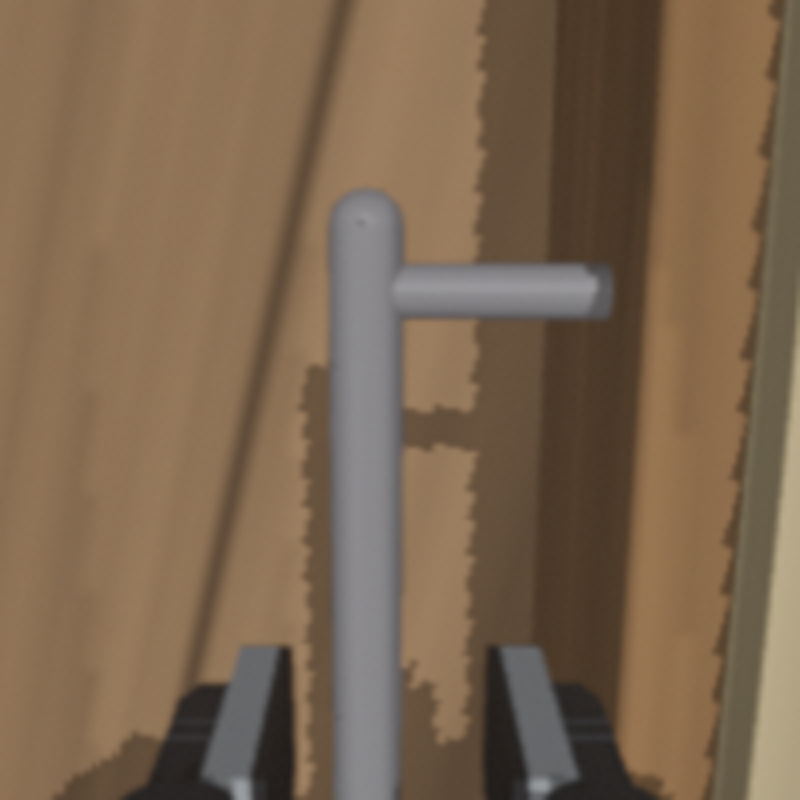

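Call:
carry_out --steps '[0,-0.4,0,0,0,0,-0.4,0,0,0,0,0,0,-1,0,0,0,0,0,0,-1,0,0,0,0,0,0,-1,0,0,0,0,0,0,-1,0,0,0,0,0,0,-1]' --grip_force 40

```text
time_s: 3.35
eef_pos: [601.2, 141.6, 68.2]
ee_rot: [0.0, 0.614, 0.789, 0.0]
force: [-0.0, -0.2, 0.2]
grip_width: -0.0
```

```bash
python3 - <<'E'
from h import *
st=readout.sense(); im=cams.capture('wrist'); save('w4.png',im,(220,80,420,280),4)
save('s4.png',cams.capture('side'),(210,60,370,240),4.5)
E
```

```text
(no output)
```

View pics/w4.png

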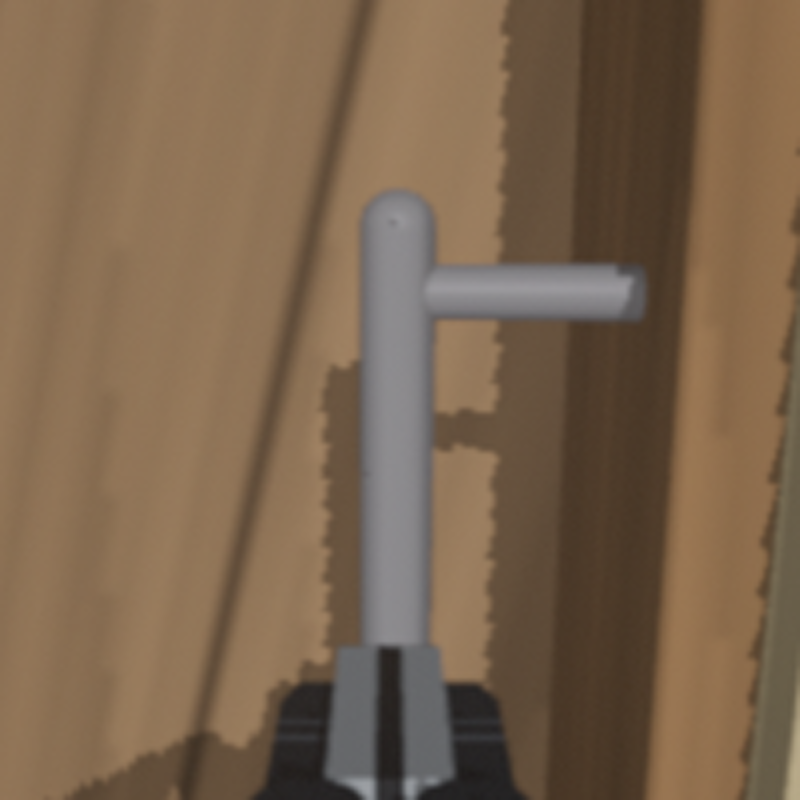

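View pics/s4.png

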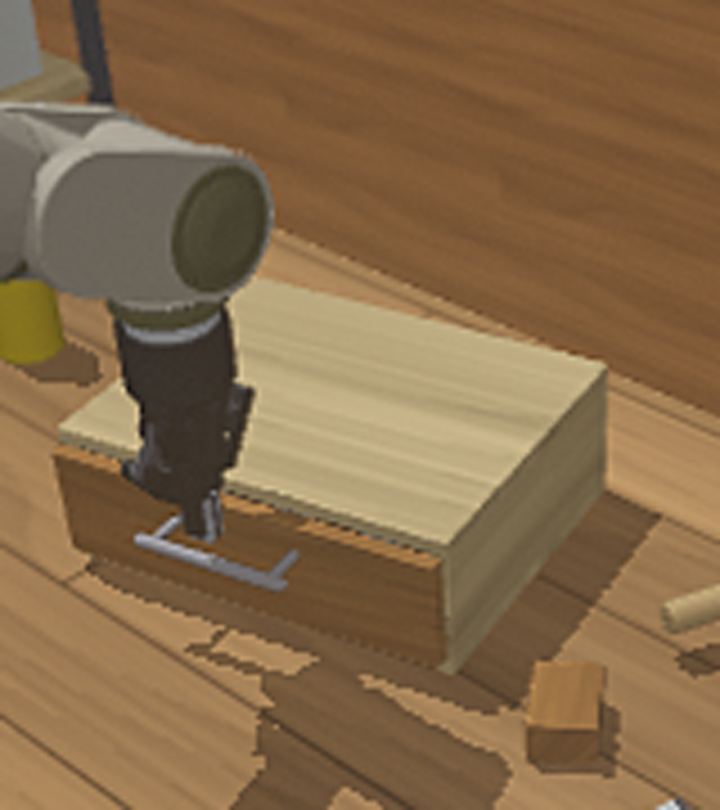

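```bash
python3 - <<'E'
from h import *
to([600,142,68],14.3)
st=readout.sense(); p=np.array(st['eef_pos']);R=Rtool(st)
for z in (0,-19,-54,-73): print(z,(proj('side',p+R@[0,0,z])-[210,60])*4.5,(proj('wrist',p+R@[0,0,z],st)-[220,80])*4)
print((proj('side',[601,141.6,82])-[210,60])*4.5)
E
```

```text
t 3.45 pos [601.1 141.6  68.1] yaw_y 14.17 tilt 0.01 grip 0.001 F [-1.1 -0.3 -1.1] q6 -0.21
tool delta cm [ 0.06 -0.1   0.01] az units -0.026
0 [210.56569976 574.94815555] [381.07562698 599.5422237 ]
-19 [207.21366979 554.069838  ] [380.40838214 645.69315156]
-54 [200.87505103 514.5353388 ] [378.74602897 760.94390995]
-73 [197.34218434 492.46971513] [377.48327839 848.75612554]
[208.04178968 559.75265508]
```

```bash
python3 - <<'E'
from h import *
im=cams.capture('side'); save('s5.png',im,(235,150,285,200),14)
print([(proj('side',[601.1,141.6,z])-[235,150])*14 for z in (68,88,100,110,120)])
E
```

```text
[array([305.23505485, 528.98463677]), array([294.24836294, 460.58587733]), array([287.55372076, 418.8743387 ]), array([281.91493929, 383.72177042]), array([276.22090211, 348.20645149])]
```

View pics/s5.png

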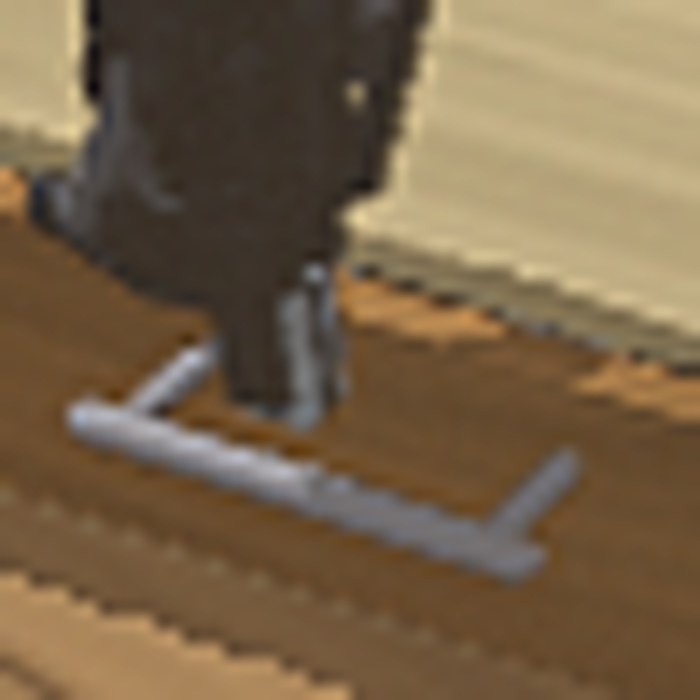

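Call:
carry_out --steps '[0,0,0,0,0,0,-0.4,0,0,0,0,0,0,-0.4,0,0,0,0,0,0,-0.4,0,0,0,0,0,0,-0.4,0,0,0,0,0,0,-0.4,0,0,0.6,0,0,0,-0.4,0,0,0.6,0,0,0,-0.4,0,0,0,0,0,0,-0.4]'

```text
time_s: 4.17
eef_pos: [600.2, 141.6, 54.4]
ee_rot: [-0.001, 0.614, 0.789, -0.001]
force: [-0.3, -0.2, 0.2]
grip_width: 0.3
```

```bash
python3 - <<'E'
from h import *
to([600,142,35],14.3)
st=readout.sense(); im=cams.capture('wrist'); save('w6.png',im,(220,80,420,280),4)
im=cams.capture('side'); save('s6.png',im,(235,150,285,200),14)
E
```

```text
t 4.17 pos [600.2 141.6  54.4] yaw_y 14.17 tilt 0.15 grip 0.3 F [-0.3 -0.2  0.2] q6 -0.21
tool delta cm [ 0.05 -0.01  1.94] az units -0.026
```

View pics/w6.png

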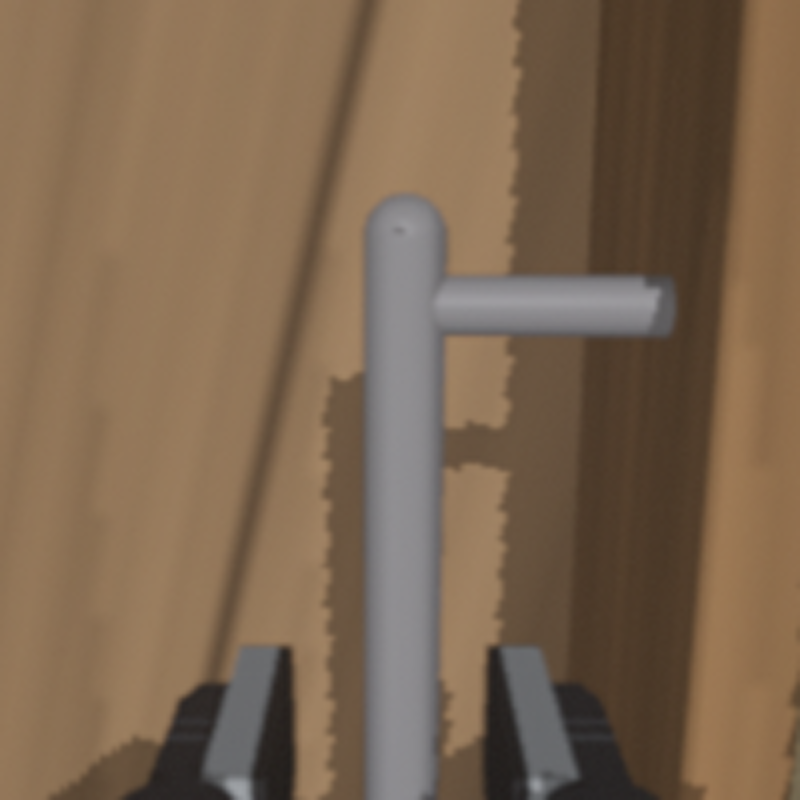

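View pics/s6.png

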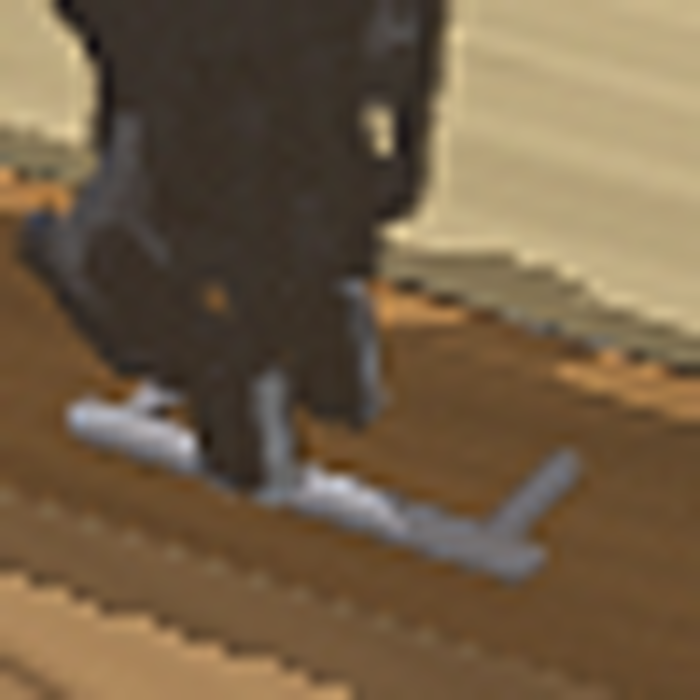

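Call:
carry_out --steps '[0,0.15,0.5,0,0,0,-0.4,0,0,0.8,0,0,0,-0.4,0,0,0.8,0,0,0,-0.4,0,0,0,0,0,0,-0.4,0,0,0,0,0,0,-1,0,0,0,0,0,0,-1,0,0,0,0,0,0,-1,0,0,0,0,0,0,-1]'

```text
time_s: 4.93
eef_pos: [602.1, 141.9, 34.8]
ee_rot: [-0.0, 0.614, 0.789, -0.0]
force: [-2.4, -0.8, -3.4]
grip_width: 0.107
```

```bash
python3 - <<'E'
from h import *
to([600,142,35],14.3)
im=cams.capture('side'); save('s7.png',im,(235,150,285,200),14)
E
```

```text
t 4.93 pos [602.1 141.9  34.8] yaw_y 14.17 tilt 0.07 grip 0.107 F [-2.4 -0.8 -3.4] q6 -0.2
tool delta cm [ 0.06 -0.2  -0.02] az units -0.026
```

View pics/s7.png

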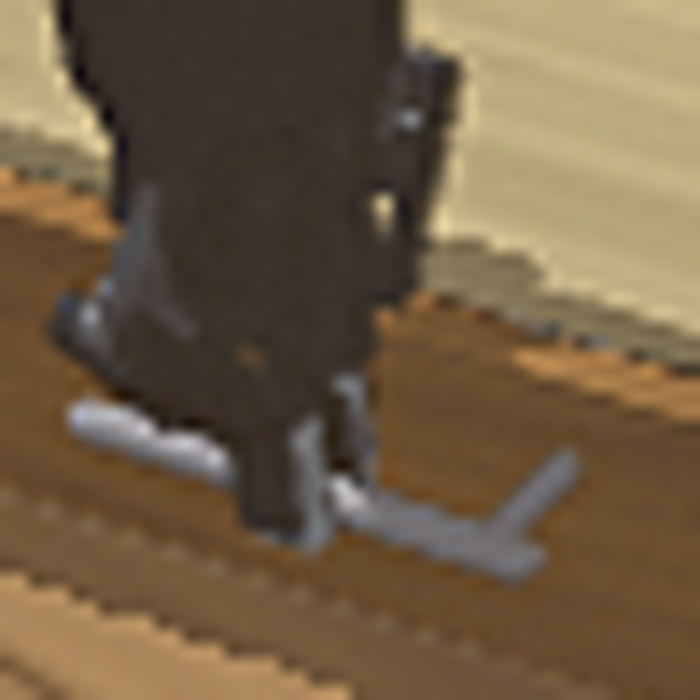

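Call:
carry_out --steps '[0,-0.6,0,0,0,0,-1,0,-1.2,0,0,0,0,-1,0,-1.4,0,0,0,0,-1,0,-1.4,0,0,0,0,-1,0,-1.4,0,0,0,0,-1,0,-1.4,0,0,0,0,-1,0,-1.4,0,0,0,0,-1,0,-1.4,0,0,0,0,-1,0,-1.4,0,0,0,0,-1,0,-1.4,0,0,0,0,-1,0,-1.4,0,0,0,0,-1,0,-1.4,0,0,0,0,-1,0,-1.4,0,0,0,0,-1,0,-1.2,0,0,0,0,-1,0,-0.6,0,0,0,0,-1,0,0,0,0,0,0,-1,0,0,0,0,0,0,-1]'

```text
time_s: 6.4
eef_pos: [417.5, 96.0, 34.8]
ee_rot: [-0.001, 0.615, 0.789, -0.0]
force: [-2.6, 5.9, -9.1]
grip_width: 0.106
```

```bash
python3 - <<'E'
from h import *
to([600,142,35],14.3)
save('t8.png',cams.capture('top'),(155,80,315,220),5)
im=cams.capture('side'); save('s8.png',im,(190,110,350,260),5)
E
```

```text
t 6.4 pos [417.5  96.   34.8] yaw_y 14.14 tilt 0.11 grip 0.106 F [-2.6  5.9 -9.1] q6 -0.3
tool delta cm [-0.   18.82 -0.04] az units -0.032
```

View pics/t8.png

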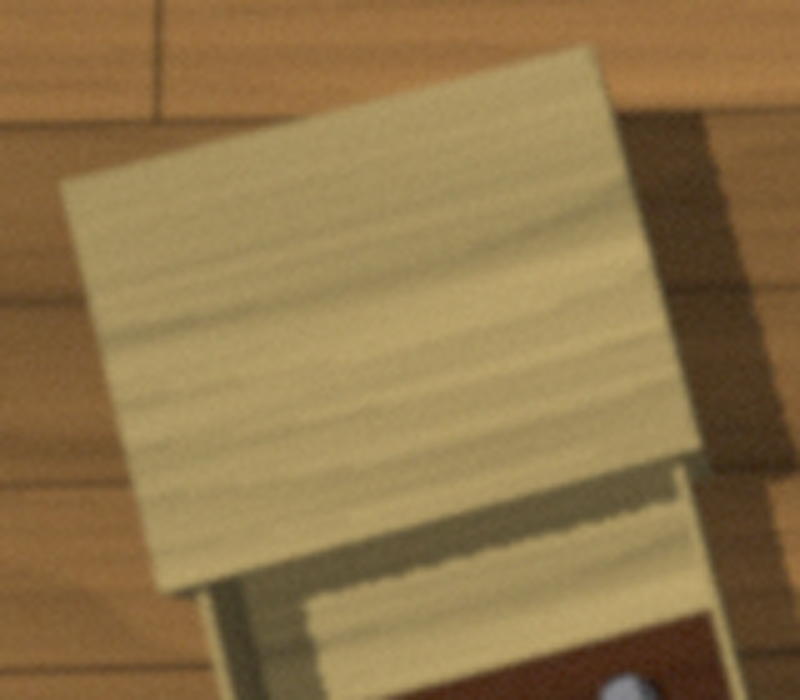

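View pics/s8.png

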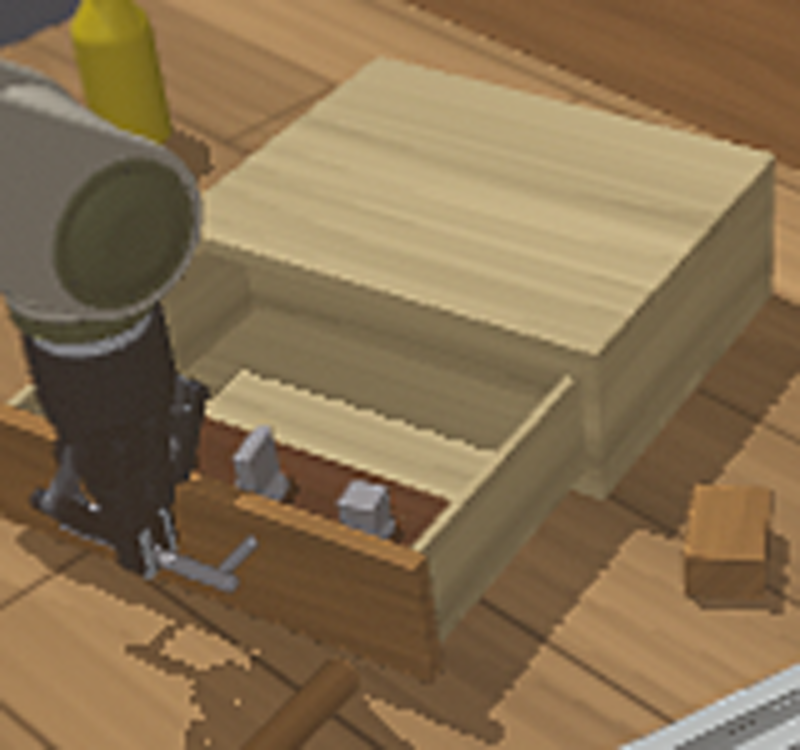

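Call:
carry_out --steps '[0,0,0,0,0,0,-0.4,0,0,0,0,0,0,-0.4,0,0,0,0,0,0,-0.4,0,0,-1,0,0,0,-0.4,0,0,-2,0,0,0,-0.4,0,0,-3,0,0,0,-0.4,0,0,-3,0,0,0,-0.4,0,0,-3,0,0,0,-0.4,0,0,-3,0,0,0,-0.4,0,0,-1,0,0,0,-0.4,0,0,0,0,0,0,-0.4]'

```text
time_s: 7.42
eef_pos: [420.1, 95.3, 198.1]
ee_rot: [0.003, 0.614, 0.789, 0.002]
force: [-0.0, 0.1, -0.1]
grip_width: 0.297
```

Call:
carry_out --steps '[0,0,0,0,0,-1.2,0,0,0,0,0,0,-1.2,0,0,0,0,0,0,-1.2,0,0,0,0,0,0,-1.2,0,0,0,0,0,0,-1.2,0,0,0,0,0,0,-1.2,0,0,0,0,0,0,-1.2,0,0,0,0,0,0,-1.2,0,0,0,0,0,0,-1.2,0,0,0,0,0,0,-1.2,0,0,0,0,0,0,-1.2,0,0,0,0,0,0,-1.2,0,0,0,0,0,0,-1.2,0,0,0,0,0,0,-1.2,0,0,0,0,0,0,-1.2,0,0,0,0,0,0,0,0]'

```text
time_s: 8.75
eef_pos: [418.2, 95.4, 194.2]
ee_rot: [-0.001, -0.125, 0.992, 0.0]
force: [0.0, 0.0, -0.7]
grip_width: 0.497
```

```bash
python3 - <<'E'
from h import *
to([519,122,200],104.3)
st=readout.sense()
save('w9.png',cams.capture('wrist'))
save('t9.png',cams.capture('top'),(165,150,315,250),5)
im=cams.capture('side'); save('s9.png',im,(180,170,300,260),6)
E
```

```text
t 8.75 pos [418.2  95.4 194.2] yaw_y 104.37 tilt 0.06 grip 0.497 F [ 0.   0.  -0.7] q6 -1.87
tool delta cm [-10.43   0.07  -0.59] az units 0.015
```

View pics/w9.png

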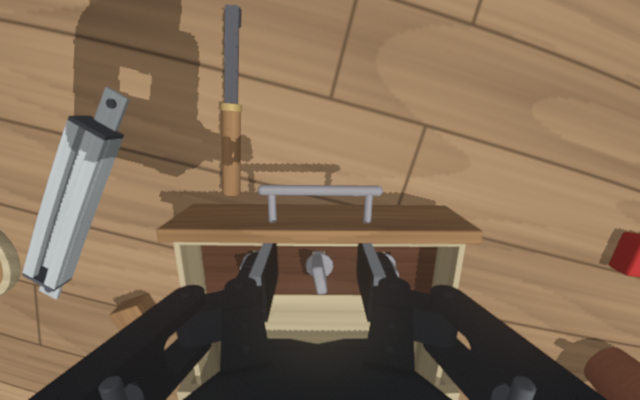

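View pics/t9.png

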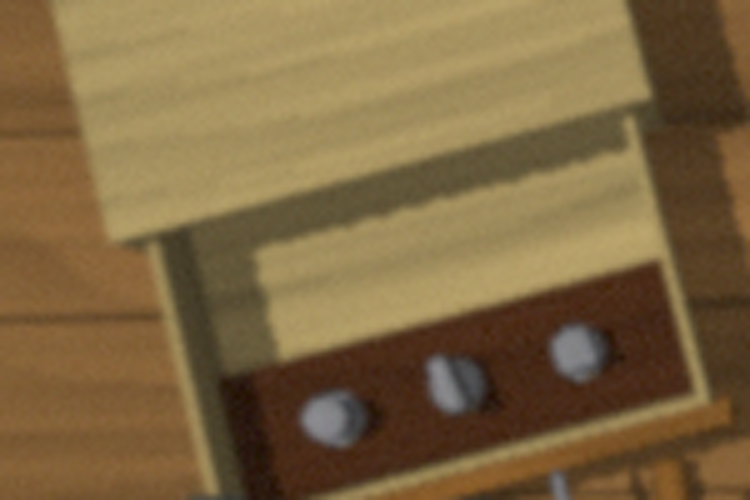

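View pics/s9.png

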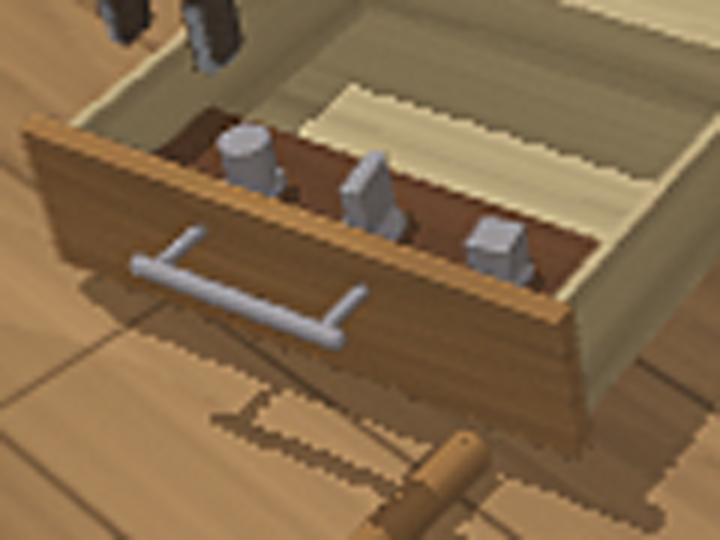

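Call:
carry_out --steps '[-1.5,0,0,0,0,0,0,-2.5,0,0,0,0,0,0,-2.5,0,0,0,0,0,0,-2.4,0,0,0,0,0,0,-1.5,0,0,0,0,0,0,0,0,0,0,0,0,0,0,0,0,0,0,0,0]'

```text
time_s: 9.48
eef_pos: [519.0, 121.0, 194.4]
ee_rot: [-0.001, -0.123, 0.992, 0.0]
force: [0.3, -0.3, 0.4]
grip_width: 0.499
```

```bash
python3 - <<'E'
from h import *
to([519,122,200],104.3)
save('w10.png',cams.capture('wrist'),(240,150,400,290),5)
E
```

```text
t 9.48 pos [519.  121.  194.4] yaw_y 104.09 tilt 0.08 grip 0.499 F [ 0.3 -0.3  0.4] q6 -1.81
tool delta cm [-0.03  0.1  -0.56] az units -0.042
```

View pics/w10.png

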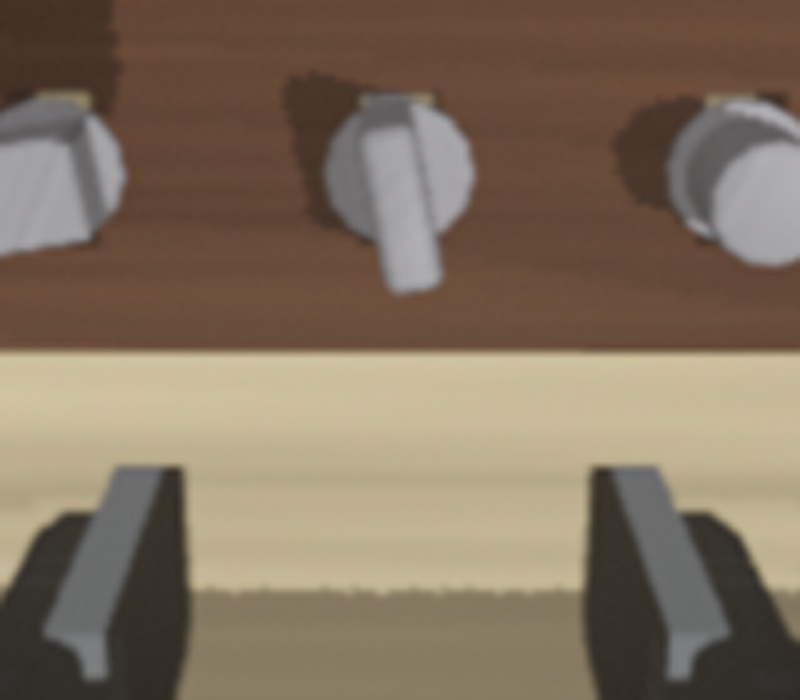

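```bash
python3 - <<'E'
from h import *
st=readout.sense();p=np.array(st['eef_pos']);R=Rtool(st)
g=lambda u,v,z:onz('wrist',u/5+240,v/5+150,z,st)
a=(g(361,130,88)+g(411,122,88))/2; b=(g(390,292,88)+g(442,285,88))/2
print(a,b,(a+b)/2,np.linalg.norm(a-b),'yaw',np.degrees(np.arctan2(*(a-b)[1::-1])))
print('tool',R.T@(a-p),R.T@(b-p), R.T@((a+b)/2-p))
f=g(400,173,52); print('flange',f,R.T@(f-p))
n=(g(361,130,88)+g(390,292,88))/2-(g(411,122,88)+g(442,285,88))/2; print(np.linalg.norm(n))
# side/top est
for u,v in [(372,160)]: pass
E
```

```text
[503.45879805 117.60346966  88.        ] [535.35932841 132.08472131  88.        ] [519.40906323 124.84409548  88.        ] 35.033562289502676 yaw -155.58431785554416
tool [ 15.33254262   0.49231422 106.70355334] [-19.13504098   6.76407872 106.66983434] [ -1.90124918   3.62819647 106.68669384]
flange [520.03287449 125.12547065  52.        ] [ -2.61098307   3.74389334 142.68601612]
10.614982630343816
```

Call:
carry_out --steps '[0,0,0,0,0,-0.9,0,0,0,0,0,0,-0.9,0,-0.2,0.3,2,0,0,0,0,0,0,3,0,0,0,0,0,0,3,0,0,0,0,0,0,2.5,0,0,0,0,0,0,1,0,0,0,0,0,0,0,0,0,0,0,0,0,0,0,0,0,0]'

```text
time_s: 10.28
eef_pos: [520.0, 124.4, 81.2]
ee_rot: [0.0, -0.201, 0.98, -0.0]
force: [0.7, -0.2, 0.7]
grip_width: 0.5
```

```bash
python3 - <<'E'
from h import *
to([519.5,124,20],113)
st=readout.sense();p=np.array(st['eef_pos']);R=Rtool(st)
save('w11.png',cams.capture('wrist'),(240,130,400,290),5)
save('s11.png',cams.capture('side'),(180,150,300,260),6)
for z in (0,-20,-30,-40,-50): print(z,[((proj('side',p+R@[8,y,z])-[180,150])*6).round() for y in (21,-21)])
E
```

```text
t 10.28 pos [520.  124.4  81.2] yaw_y 113.15 tilt 0.06 grip 0.5 F [ 0.7 -0.2  0.7] q6 -1.96
tool delta cm [ 0.07 -0.02  6.12] az units 0.03
0 [array([318., 295.]), array([391., 311.])]
-20 [array([312., 265.]), array([385., 280.])]
-30 [array([308., 250.]), array([382., 265.])]
-40 [array([305., 235.]), array([379., 249.])]
-50 [array([302., 219.]), array([376., 234.])]
```

View pics/w11.png

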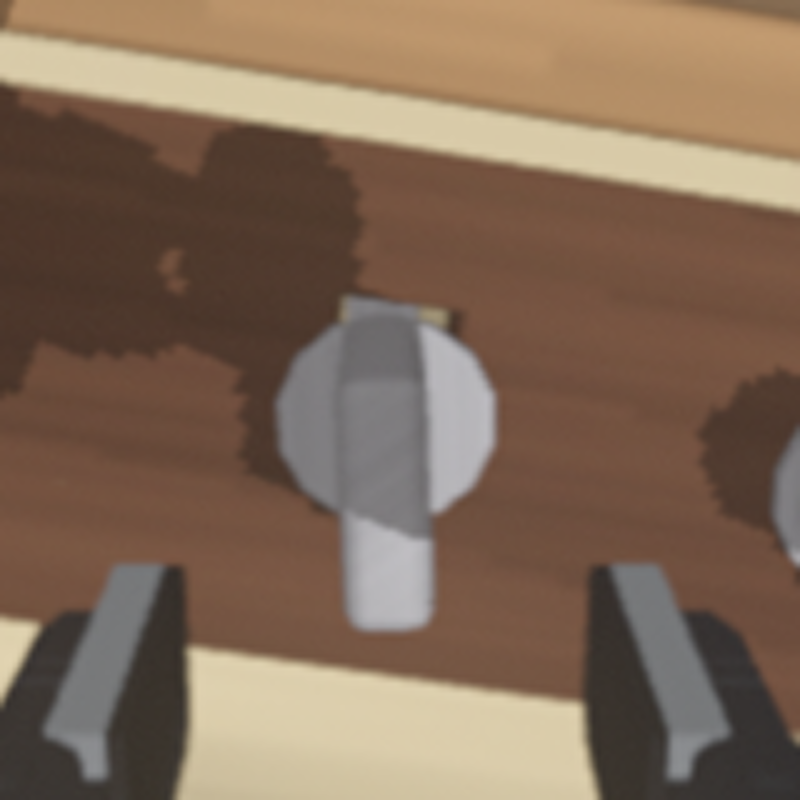

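View pics/s11.png

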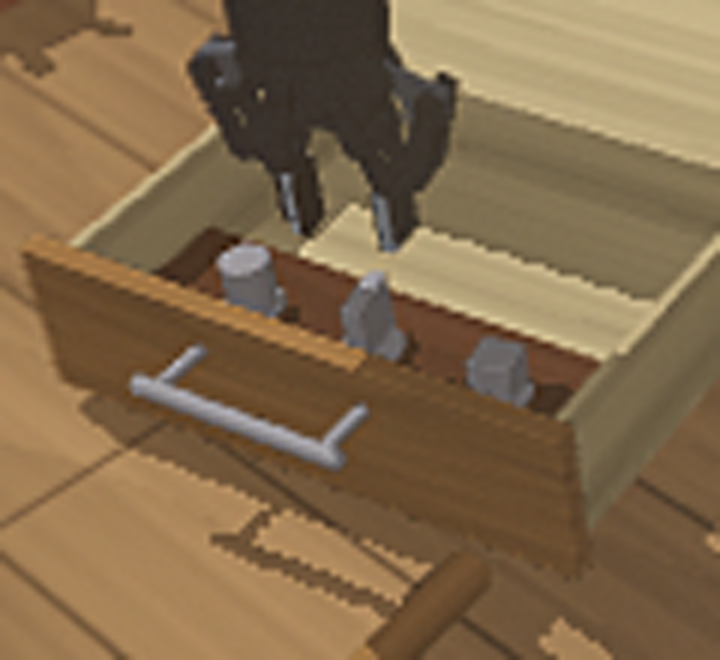

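Call:
carry_out --steps '[0,0,0.5,0,0,-0.3,0,0,0,1.5,0,0,0,0,0,0,1.5,0,0,0,0,0,0,1.5,0,0,0,0,0,0,0.7,0,0,0,0,0,0,0,0,0,0,0,0,0,0,0,0,0,0]'

```text
time_s: 10.97
eef_pos: [520.4, 124.5, 24.1]
ee_rot: [0.001, -0.214, 0.977, -0.0]
force: [-0.6, 0.4, 0.9]
grip_width: 0.503
```

```bash
python3 - <<'E'
from h import *
to([519.5,124,24],113)
save('w12.png',cams.capture('wrist'),(240,130,400,290),5)
save('s12.png',cams.capture('side'),(200,160,280,230),9)
E
```

```text
t 10.97 pos [520.4 124.5  24.1] yaw_y 114.67 tilt 0.07 grip 0.503 F [-0.6  0.4  0.9] q6 -1.99
tool delta cm [ 0.1  -0.01  0.01] az units 0.333
```

View pics/w12.png

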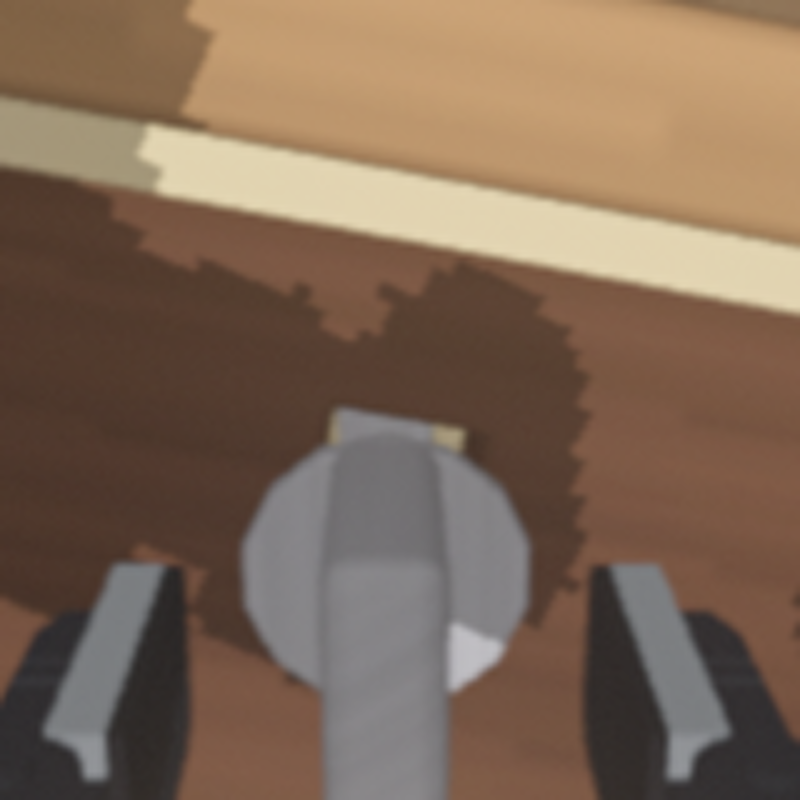

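View pics/s12.png

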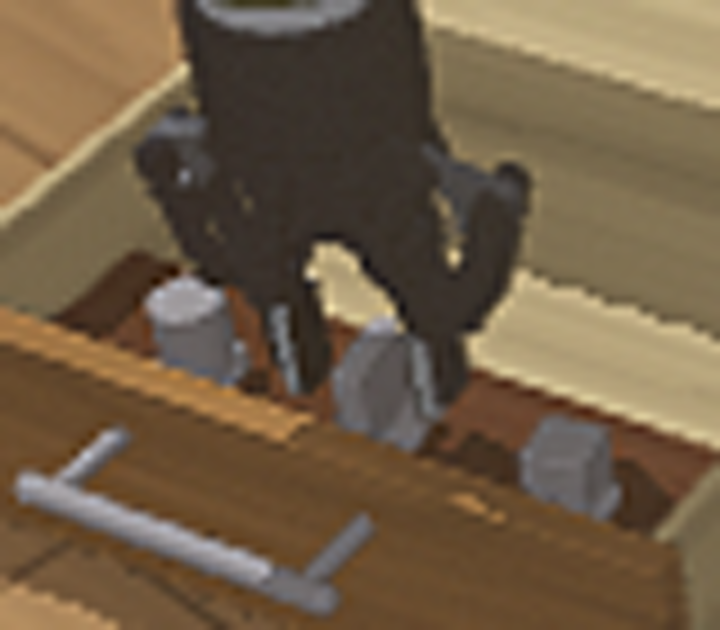

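Call:
carry_out --steps '[0,0,0.2,0,0,0,-0.5,0,0,0,0,0,0,-1,0,0,0,0,0,0,-1,0,0,0,0,0,0,-1,0,0,0,0,0,0,-1,0,0,0,0,0,0,-1]' --grip_force 70

```text
time_s: 11.57
eef_pos: [520.1, 124.5, 21.5]
ee_rot: [0.0, -0.214, 0.977, -0.0]
force: [0.3, -0.5, 4.9]
grip_width: 0.123
```

Call:
carry_out --steps '[0,0,-0.5,0,0,0,-1,0,0,-1,0,0,0,-1,0,0,-1.5,0,0,0,-1,0,0,-1.5,0,0,0,-1,0,0,-2,0,0,0,-1,0,0,-3,0,0,0,-1,0,0,-3,0,0,0,-1,0,0,-1,0,0,0,-1,0,0,0,0,0,0,-1]'

```text
time_s: 12.32
eef_pos: [520.9, 124.6, 158.6]
ee_rot: [0.002, -0.214, 0.977, -0.0]
force: [-0.3, -0.3, -1.7]
grip_width: 0.126
```

```bash
python3 - <<'E'
from h import *
to([519.5,124,24],113)
save('w13.png',cams.capture('wrist'),(240,130,400,290),5)
save('s13.png',cams.capture('side'),(190,110,310,230),6)
E
```

```text
t 12.32 pos [520.9 124.6 158.6] yaw_y 114.68 tilt 0.28 grip 0.126 F [-0.3 -0.3 -1.7] q6 -1.99
tool delta cm [ 0.21  0.03 13.46] az units 0.336
```

View pics/w13.png

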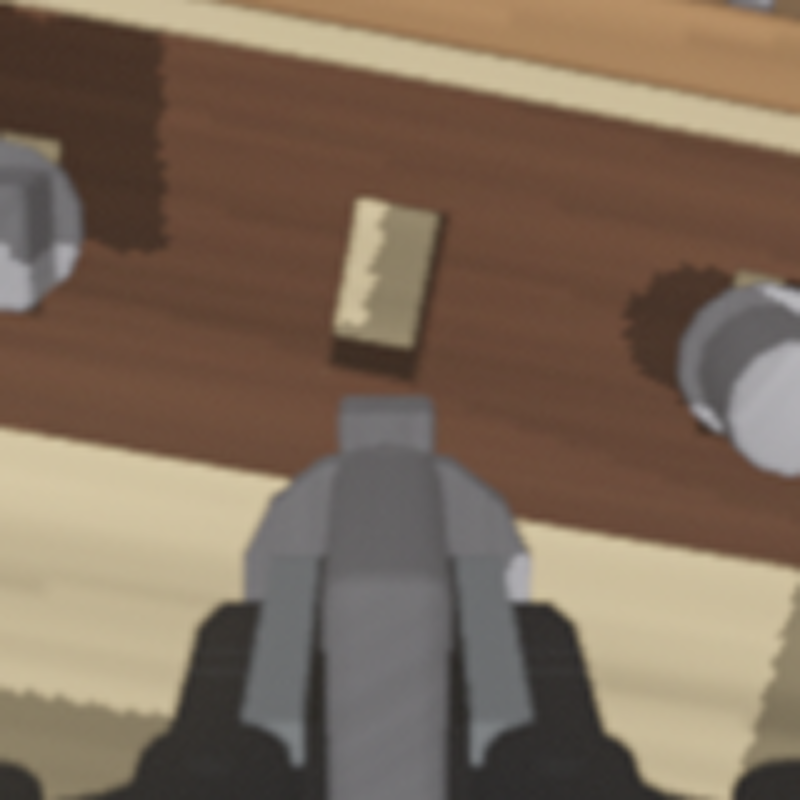

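View pics/s13.png

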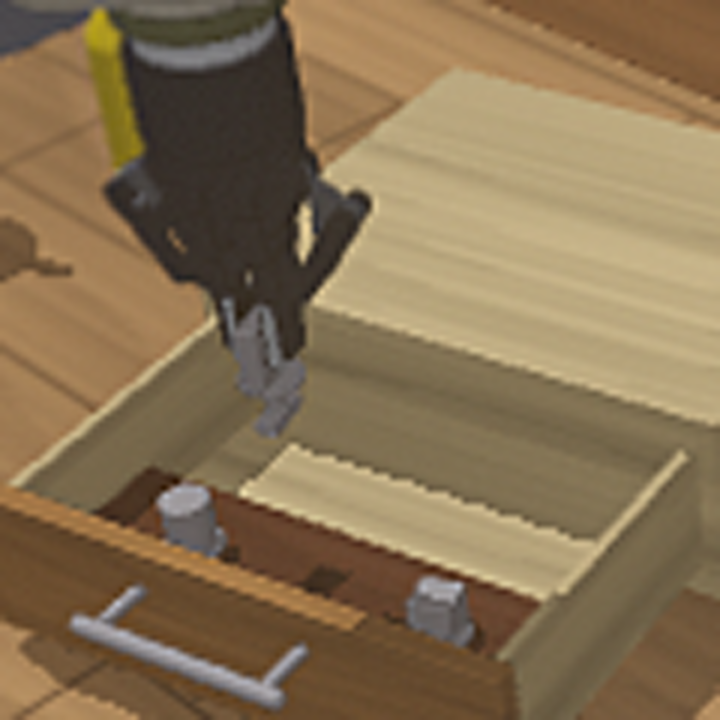

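Call:
carry_out --steps '[0,0,0,0,0,1.18,-1,0,0,0,0,0,1.18,-1,0,0,0,0,0,1.18,-1,0,0,0,0,0,1.18,-1,0,0,0,0,0,1.18,-1,0,0,0,0,0,1.18,-1,0,0,0,0,0,1.18,-1,-0.5,-1.4,0,0,0,0,-1,-0.98,-2.73,0,0,0,0,-1,-0.98,-2.73,0,0,0,0,-1,-0.98,-2.73,0,0,0,0,-1,-0.98,-2.73,0,0,0,0,-1,-0.98,-2.73,0,0,0,0,-1,-0.98,-2.73,0,0,0,0,-1,-0.98,-2.73,0,0,0,0,-1,-0.98,-2.73,0,0,0,0,-1,-0.98,-2.73,0,0,0,0,-1,-0.98,-2.73,0,0,0,0,-1,-0.98,-2.73,0,0,0,0,-1,-0.48,-1.34,0,0,0,0,-1]'

```text
time_s: 14.08
eef_pos: [537.7, -225.7, 153.6]
ee_rot: [-0.002, 0.146, 0.989, 0.001]
force: [0.1, -0.6, -2.3]
grip_width: 0.129
```

Call:
carry_out --steps '[0,0,2,0,0,0,-1,0,0,3,0,0,0,-1,0,0,2,0,0,0,-1,0,0,0,0,0,0,-1,0,0,0,0,0,0,-1]'

```text
time_s: 14.5
eef_pos: [538.0, -222.3, 84.8]
ee_rot: [-0.002, 0.144, 0.99, 0.001]
force: [0.8, 0.2, -1.1]
grip_width: 0.128
```

```bash
python3 - <<'E'
from h import *
to([539.7,-223.2,90],73.4)
save('w14.png',cams.capture('wrist'),(200,60,440,240),3.3)
save('s14.png',cams.capture('side'),(250,160,410,300),5)
E
```

```text
t 14.5 pos [ 538.  -222.3   84.8] yaw_y 73.39 tilt 0.2 grip 0.128 F [ 0.8  0.2 -1.1] q6 -1.87
tool delta cm [-0.18 -0.04 -0.52] az units -0.002
```

View pics/w14.png

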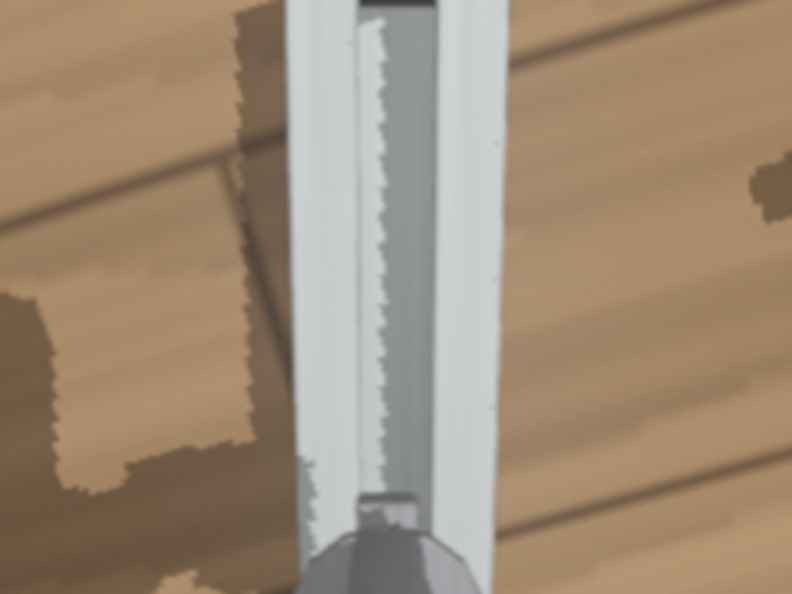

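View pics/s14.png

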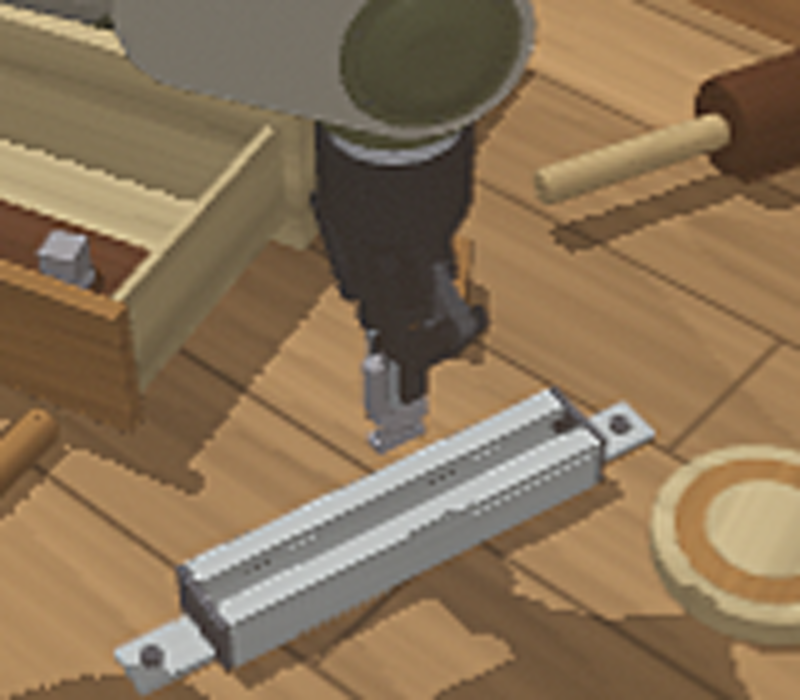

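```bash
python3 - <<'E'
from h import *
st=readout.sense();p=np.array(st['eef_pos']);R=Rtool(st); to([539.7,-223.2,90],73.4)
S=lambda u,v:(u/3.3+200,v/3.3+60)
for u,v in [(397.5,20),(397,250),(395.7,480)]:
    X=onz('wrist',*S(u,v),36,st); print('slot',X.round(1),(R.T@(X-p)).round(2))
X=onz('wrist',*S(388,500),p[2]+2.5+8,st); print('toe top',(R.T@(X-p)).round(2))
for v,l,r in ((20,287,509),(250,291.5,503),(480,298,497)):
  for u in (l,r,(l+r)/2):
    X=onz('wrist',*S(u,v),36,st); print('edge',(R.T@(X-p)).round(2))
E
```

```text
t 14.6 pos [ 539.3 -223.2   87.2] yaw_y 73.39 tilt 0.09 grip 0.124 F [-0.1 -0.4 -2.1] q6 -1.87
tool delta cm [-0.04  0.01 -0.28] az units -0.002
slot [ 435.8 -188.8   36. ] [109.09   3.44  51.  ]
slot [ 484.8 -203.3   36. ] [58.    3.45 51.07]
slot [ 539.8 -219.9   36. ] [ 0.54  3.28 51.15]
toe top [ 15.39   1.18 -10.52]
edge [109.15 -21.51  51.01]
edge [109.17  28.62  50.99]
edge [109.09   3.55  51.  ]
edge [ 58.03 -21.76  51.08]
edge [58.03 28.79 51.06]
edge [58.    3.51 51.07]
edge [  0.54 -21.68  51.16]
edge [ 0.53 29.18 51.14]
edge [ 0.54  3.74 51.15]
```

Call:
carry_out --steps '[0,0.15,1.5,0,0,0,-1,0,0,2,0,0,0,-1,0,0,1,0,0,0,-1,0,0,0,0,0,0,-1,0,0,0,0,0,0,-1,0,0,0,0,0,0,-1]'

```text
time_s: 15.1
eef_pos: [539.9, -222.2, 42.6]
ee_rot: [0.001, 0.145, 0.989, -0.001]
force: [0.5, -0.4, -1.3]
grip_width: 0.122
```

```bash
python3 - <<'E'
from h import *
to([539.7,-223.2,90],73.4)
save('w15.png',cams.capture('wrist'),(260,140,380,240),6.6)
save('s15.png',cams.capture('side'),(290,200,370,280),9)
to([539.7,-223.2,90],73.4)
E
```

```text
t 15.1 pos [ 539.9 -222.2   42.6] yaw_y 73.37 tilt 0.13 grip 0.122 F [ 0.5 -0.4 -1.3] q6 -1.87
tool delta cm [-0.02 -0.11 -4.74] az units -0.005
t 15.2 pos [ 539.7 -222.1   42.3] yaw_y 73.37 tilt 0.12 grip 0.123 F [ 0.5 -0.4 -2.3] q6 -1.87
tool delta cm [-0.04 -0.11 -4.77] az units -0.006
```

View pics/w15.png

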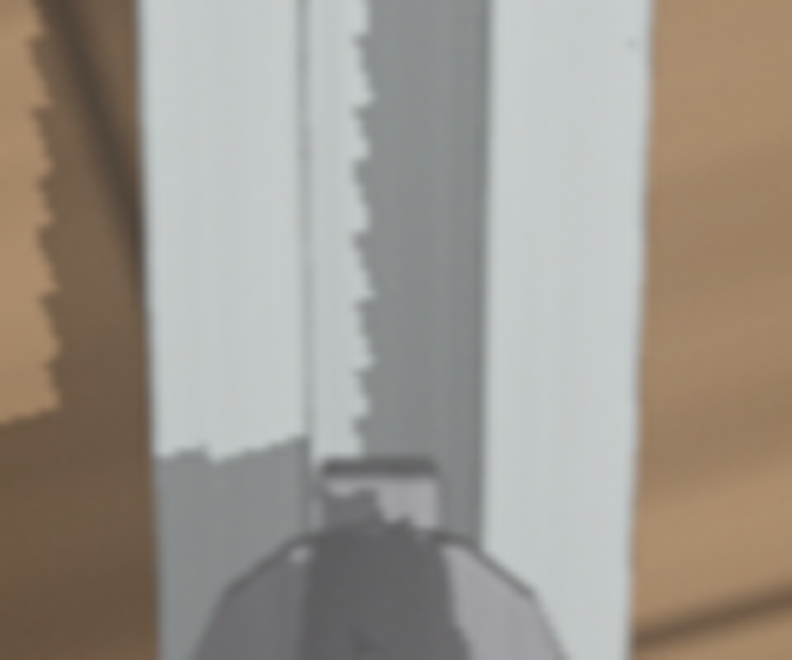

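View pics/s15.png

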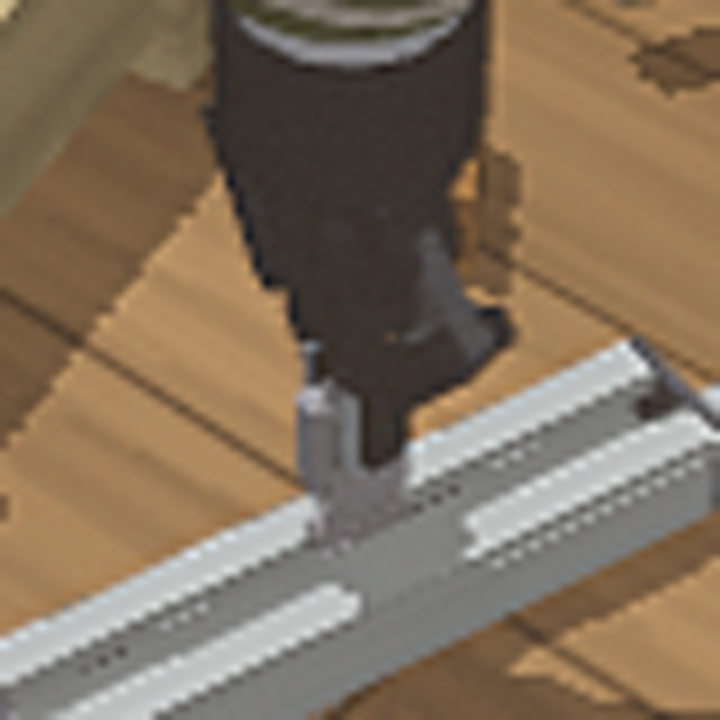

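Call:
carry_out --steps '[0,0.16,0,0,0,0,-1,0,0,0.5,0,0,0,-1,0,0,0.5,0,0,0,-1,0,0,0.4,0,0,0,-1,0,0,0,0,0,0,-1,0,0,0,0,0,0,-1]'

```text
time_s: 15.7
eef_pos: [539.4, -220.1, 26.7]
ee_rot: [-0.0, 0.145, 0.989, 0.0]
force: [0.6, 0.1, -1.4]
grip_width: 0.127
```

```bash
python3 - <<'E'
from h import *
to([539.7,-223.2,10],73.4)
save('w16.png',cams.capture('wrist'),(260,140,380,240),6.6)
E
```

```text
t 15.7 pos [ 539.4 -220.1   26.7] yaw_y 73.37 tilt 0.04 grip 0.127 F [ 0.6  0.1 -1.4] q6 -1.87
tool delta cm [-0.12 -0.29  1.67] az units -0.006
```

View pics/w16.png

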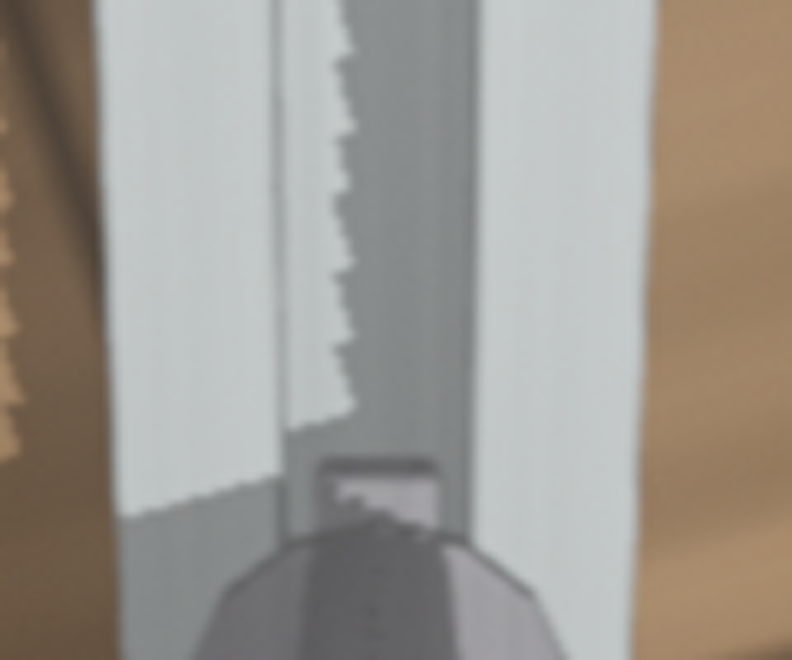

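Call:
carry_out --steps '[0,0,0.6,0,0,0,-1,0,0,0.5,0,0,0,-1,0,0,0.4,0,0,0,-1,0,0,0,0,0,0,-1,0,0,0,0,0,0,-1]'

```text
time_s: 16.17
eef_pos: [539.4, -220.1, 11.7]
ee_rot: [-0.0, 0.145, 0.989, 0.0]
force: [-0.8, 0.3, -1.3]
grip_width: 0.128
```

Call:
carry_out --steps '[0,0,0.1,0,0,0,-1,0,0,0.1,0,0,0,-1,0,0,0,0,0,0,-1]'

```text
time_s: 16.42
eef_pos: [539.6, -220.2, 10.0]
ee_rot: [0.0, 0.145, 0.989, -0.0]
force: [0.9, -0.7, -2.0]
grip_width: 0.128
```

```bash
python3 - <<'E'
from h import *
to([539.7,-223.2,10],73.4)
save('w17.png',cams.capture('wrist'),(260,140,380,240),6.6)
save('s17.png',cams.capture('side'),(290,210,370,280),10)
E
```

```text
t 16.42 pos [ 539.6 -220.2   10. ] yaw_y 73.37 tilt 0.0 grip 0.128 F [ 0.9 -0.7 -2. ] q6 -1.87
tool delta cm [-0.09 -0.29  0.  ] az units -0.006
```

View pics/w17.png

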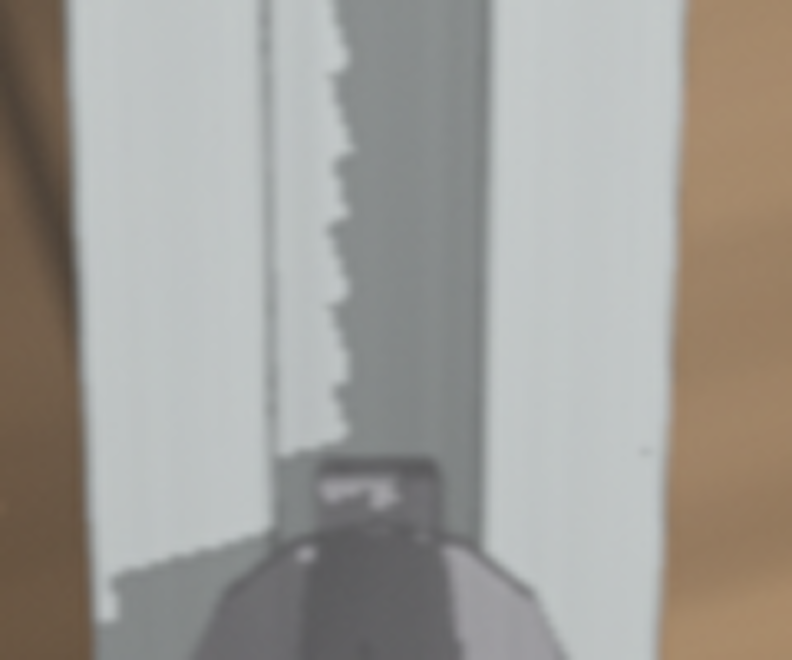

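View pics/s17.png

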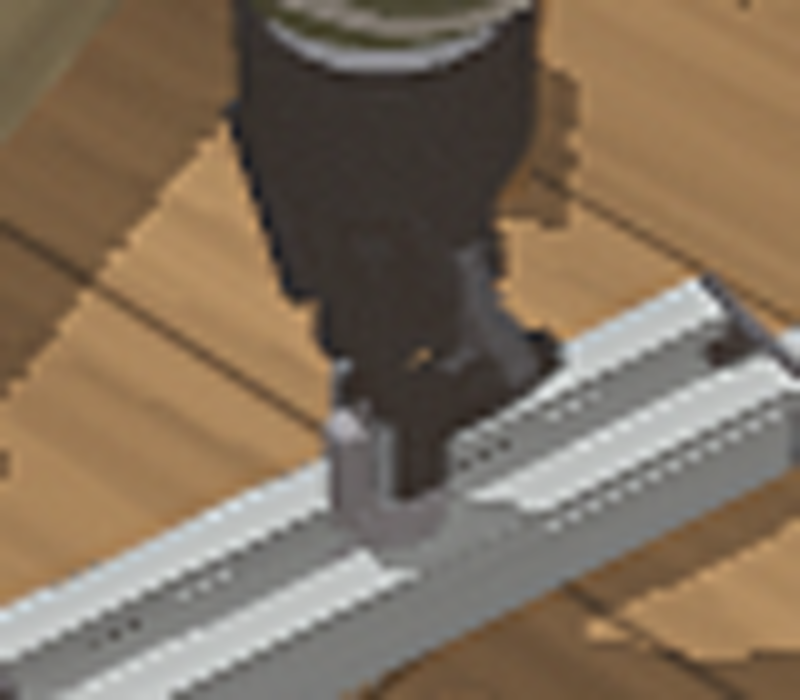

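Call:
carry_out --steps '[0,0,0.05,0,0,0,-1,0,0,0.05,0,0,0,-1,0,0,0,0,0,0,-1]'

```text
time_s: 16.77
eef_pos: [539.7, -220.3, 9.6]
ee_rot: [0.0, 0.145, 0.989, -0.0]
force: [-2.3, 0.4, 3.6]
grip_width: 0.129
```

Call:
carry_out --steps '[0,0,0.05,0,0,0,-1,0,0,0.05,0,0,0,-1,0,0,0,0,0,0,-1]'

```text
time_s: 17.02
eef_pos: [539.8, -220.3, 9.5]
ee_rot: [0.0, 0.145, 0.989, -0.0]
force: [-5.1, 2.9, 13.1]
grip_width: 0.129
```

Call:
carry_out --steps '[0,0,-0.1,0,0,0,-1,0,0,0,0,0,1,-1,0,0,0,0,0,1,-1,0,0,0,0,0,1,-1,0,0,0,0,0,1,-1,0,0,0,0,0,1,-1,0,0,0,0,0,1,-1,0,0,0,0,0,1,-1,0,0,0,0,0,1,-1,0,0,0,0,0,1,-1]'

```text
time_s: 17.85
eef_pos: [540.1, -220.5, 9.6]
ee_rot: [0.001, 0.514, 0.858, -0.0]
force: [-0.7, -0.1, 2.2]
grip_width: 0.125
```

Call:
carry_out --steps '[0,0,0,0,0,1,-1,0,0,0,0,0,1,-1,0,0,0,0,0,1,-1,0,0,0,0,0,1,-1,0,0,0,0,0,1,-1,0,0,0,0,0,1,-1,0,0,0,0,0,1,-1,0,0,0,0,0,1,-1,0,0,0,0,0,1,-1,0,0,0,0,0,0,-1,0,0,0,0,0,0,-1]'

```text
time_s: 18.77
eef_pos: [540.1, -220.5, 9.5]
ee_rot: [0.001, 0.801, 0.598, 0.0]
force: [1.0, -0.3, 5.0]
grip_width: 0.127
```

```bash
python3 - <<'E'
from h import *
to([539.7,-223.2,10],-16.6)
print(readout.sense()['wrist_torque'])
save('w18.png',cams.capture('wrist'),(220,120,420,270),4)
save('s18.png',cams.capture('side'),(290,210,370,280),10)
E
```

```text
t 18.77 pos [ 540.1 -220.5    9.5] yaw_y -16.49 tilt 0.08 grip 0.127 F [ 1.  -0.3  5. ] q6 -0.3
tool delta cm [-0.27  0.04 -0.05] az units 0.023
[-0.0172168  -0.05218097  0.00424999]
```

View pics/w18.png

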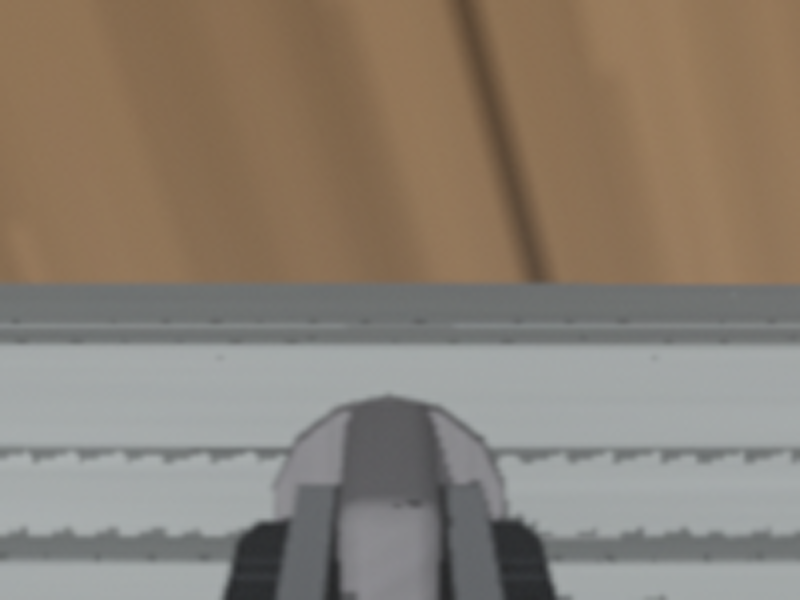

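View pics/s18.png

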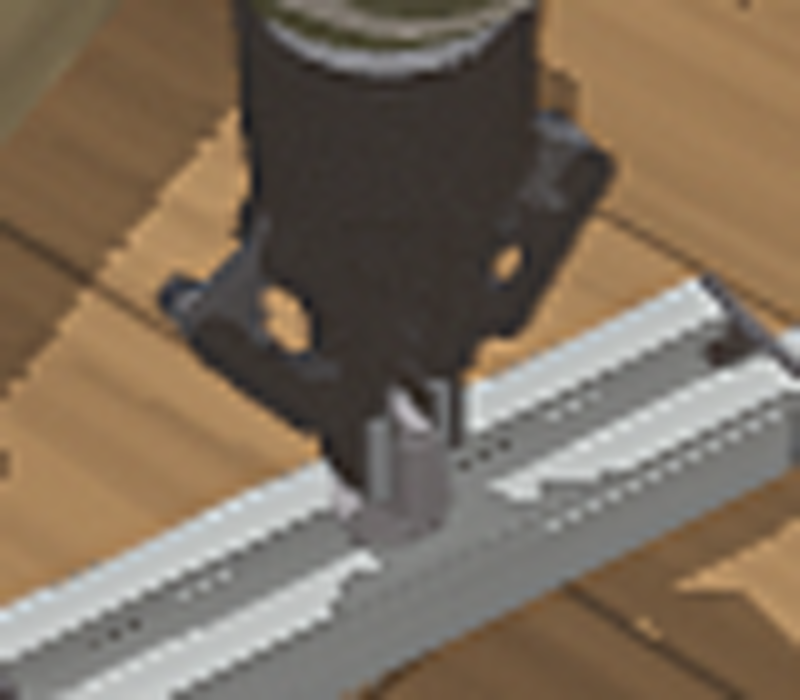

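Call:
carry_out --steps '[0,0,0,0,0,0,-0.3,0,0,0,0,0,0,-0.3,0,0,0,0,0,0,-0.3,0,0,0,0,0,0,-0.1,0,0,0,0,0,0,-0.1,0,0,-0.5,0,0,0,-0.1,0,0,-1,0,0,0,-0.1,0,0,-2,0,0,0,-0.1,0,0,-3,0,0,0,-0.1,0,0,-3,0,0,0,-0.1,0,0,-3,0,0,0,-0.1,0,0,-2,0,0,0,-0.1,0,0,0,0,0,0,-0.1,0,0,0,0,0,0,-0.1]'

```text
time_s: 20.03
eef_pos: [540.0, -220.4, 155.7]
ee_rot: [0.001, 0.802, 0.597, 0.0]
force: [-0.6, -0.3, -1.3]
grip_width: 0.45
```

```bash
python3 - <<'E'
from h import *
to([539.7,-223.2,10],-16.6)
save('w19.png',cams.capture('wrist'))
save('s19.png',cams.capture('side'))
save('s19z.png',cv2.imread('pics/s19.png')[:,:,::-1],(290,210,370,280),10)
save('t19.png',cams.capture('top'))
E
```

```text
t 20.03 pos [ 540.  -220.4  155.7] yaw_y -16.62 tilt 0.16 grip 0.45 F [-0.6 -0.3 -1.3] q6 -0.3
tool delta cm [-0.27  0.02 14.57] az units -0.005
```

View pics/w19.png

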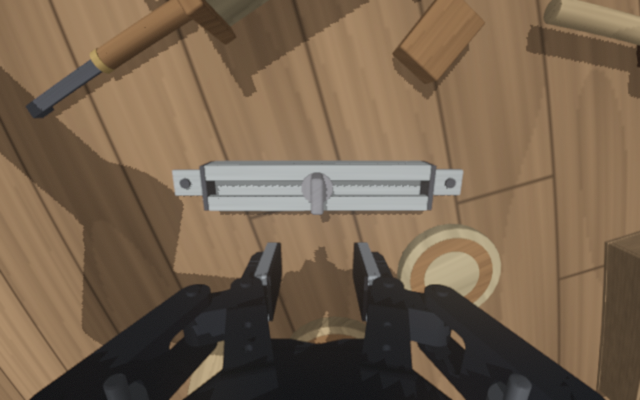

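View pics/s19.png

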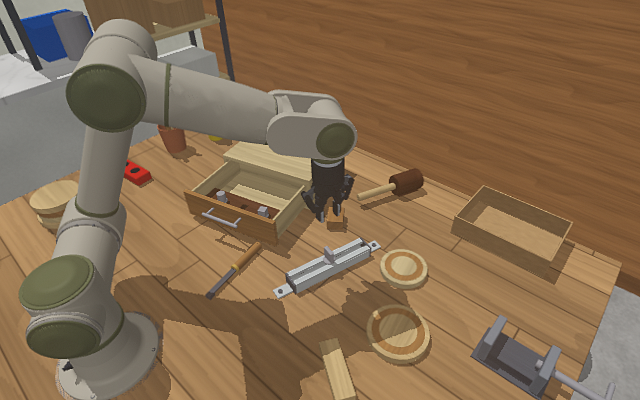

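View pics/s19z.png

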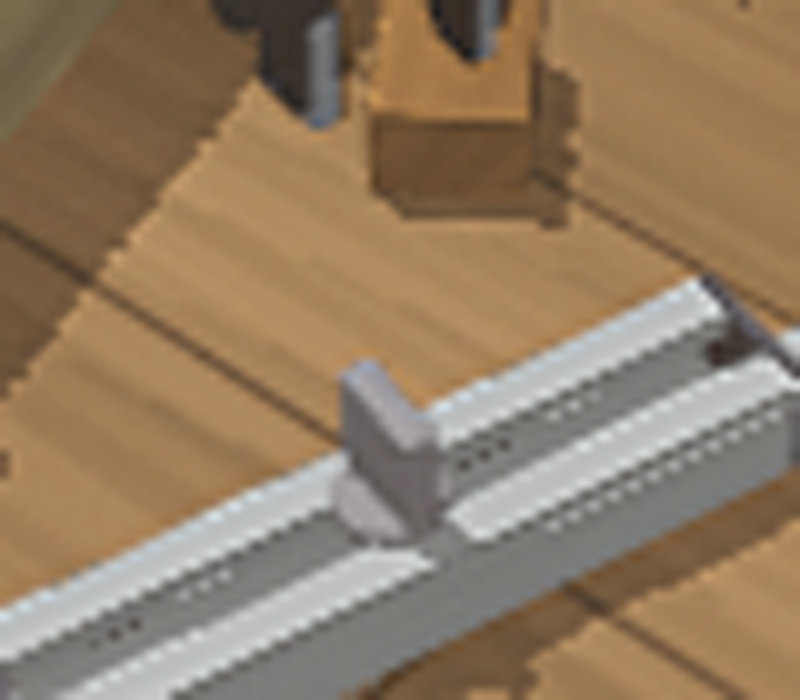

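View pics/t19.png

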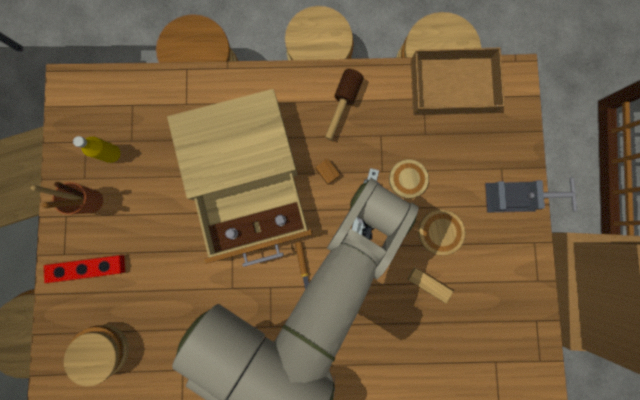

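The views show:
- **Hold-down:** it stands upright on the rail, flange seated and wing crosswise to the slot (wrist view pixels 317,195; side view crop 390,460).
- **Drawer:** it is open, with the round and square fittings in their pockets (top view pixels 232,233 and 280,220).
- **Blanks and block:** they have not moved.

The gripper is clear, so I'm handing in.

```bash
python3 -c "
from h import *
print(readout.sense()['dq'].round(3)); finish_job()"
```

```text
[-0.001  0.005  0.001 -0.001  0.002  0.001]
the job is handed in; nothing more can be done
```

The job is done and handed in at about 20 s: the hold-down is locked in the rail and released.

**What I did:** I pulled the drawer open about 190 mm by its bar. I took the hold-down from the middle pocket and lowered its foot into the slot near the rail's middle. Contact showed at a reported tool height of about 9.6 mm. I then twisted it 90° and opened the gripper.

**Last checks:** Side and wrist pictures show the flange on the rail, the wing upright across the slot and the gripper about 145 mm above its release height. The drawer is still open, the other two fittings are in their pockets, and the blanks and block look unmoved. The foot's crosswise position under the lips is inferred from the wing, because it can't be seen directly.

**What disagreed:**
- **Finger length:** The fingertips end about 33–40 mm short of the reported tool point. My first try at closing on the handle therefore shut on empty air above the bar. I moved lower and allowed for this from then on.
- **Slot position:** The wrist camera put the slot about 3 mm to one side of my estimate from the top and side cameras. I followed the wrist view, and the foot went in without touching.
- **Forces:** The highest force reading I saw was about 14 N. It came from pressing the flange onto the rail, and I backed off before twisting.

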